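# Put the pantry bottle rack together

### The arm

A 6-joint arm with a two-finger parallel gripper is mounted at the origin on the work surface. World frame = base frame: x ahead of the robot, y to its left, z up, the work surface at z = 0. Lengths are in m, angles in rad, forces in N, time in s.
With the tool pointing down it reaches from about 0.275 to 0.725 m from the base axis. Payload 15.9 kg.
Tool frame: the origin (TCP) lies on the centre line of the jaws, within the pads' length; the fingertips stand 11 mm ahead of it and the grasp point (between the pads) lies 8 mm behind it; z points along the fingers, y is the line along which they close (so a half turn about z gives the same grasp; the last joint's range is limited). The gripper opens to 85 mm and grips with 20 to 120 N. Pads are 22 mm wide; open, the fingers measure 114 mm over their backs; the gripper's body (76 mm by 85 mm) begins 54 mm behind the grasp point. The pads swing forward as they close: fully open they stand 13 mm farther back than shut.
Start: joints at [1.298, 0.213, -0.034, 1.323, 0, 1.571], TCP at [0.135, 0.481, 0.242] pointing down, gripper open.
Joint ranges: [-2.98, 2.98], [-0.74, 1.72], [-1.14, 1.35], [-2.1, 2.04], [-1.57, 1.44], [-3.14, 3.14]. Speed limits (rad/s): [1.89, 1.89, 2.39, 2.57, 3.14, 3.14].

### API

Orientations are given as a unit quaternion [x, y, z, w].
In Python, from rig import sensors, imaging, workorder gives the robot as it stands.
- The arm moves only by the shell command python3 -m jog 'ROWS' [FORCE]. ROWS is JSON, a list of rows, each a list of 7 numbers: the turn, a rotation vector about the tool's x, y, z each as a share of 0.15 rad, from -1 to 1, then the shift along the tool's x, y, z each as a share of 30 mm, from -1 to 1, then the closure, from -1 (fully open) to 1 (shut). In form: [[rx, ry, rz, x, y, z, fingers], ...]. A call has 1 to 8 rows; each row shifts and turns the commanded pose from where the row before left it, along the tool's axes as they then stand; what a row does not reach is not made up. A row lasts 1/10 s, in which the tool goes at most 50 mm and 8.59 degrees, less where a joint would pass 70% of its speed; a pose out of reach is approached as far as the arm can. A call with a number of a shift or a turn outside -1 to 1 is refused whole. A call with a gripper value outside its range is refused whole. The fingers move at their own pace and stop on an object; FORCE is the grip in N (left out, the last holds). Time passes only in rows, so rows that do not move let the fingers close. It gives the time, the measured TCP pose, the force, the opening and the grip force at its end, in the units of the state.
- sensors.sense(): the state, without advancing time (a new reading comes with each control period).
- imaging.grab_frame(name): name is "scene" or "top" or "wrist"; returns (picture, depth): 384x512x3 uint8, red, green, blue; 384x512 float32, m along the optical axis (not along the pixel's ray), 0 where there is no reading.
- imaging.get_calibration(name): a dict with "fovy" (degrees; the focal length in pixels is half the picture's height over the tangent of half this angle, whatever the lens; pixels are square), "cx", "cy" (the principal point, pixels), "T" (4x4, takes a point from camera to world coordinates). Camera axes: x right, y down, z forward; pixel columns grow to the right and rows downward; lengths in m; the calibration is good to about 2 mm. A picture is of the moment at which its call begins: read the wrist's pose just before it. get_calibration takes no time and is no camera call; for the wrist camera it gives the pose at the moment of the call.
- workorder.sign_off(): hands the job in; it is judged then, once.
The state is a dict: "time_s": time; "joints": joint angles; "joint_vel": joint speeds; "joint_torque": joint torques, N m; "tool_pos": TCP position; "orientation": TCP orientation; "force": force on the tool from outside, world axes, zero at the start; "wrist_torque": the same for the moment, N m; "gripper_width": opening from 0.0 (shut) to 1.0 (fully open); "grasp_force": force on a finger pad.
Only numpy, scipy, OpenCV 4.12 (cv2) and the standard library are available. Lean on these libraries where they do the work, as an engineer would, in place of code of your own. Each camera call takes 0.05 s, during which the arm holds its last target. There are 200 camera calls.

### The job

Put the pantry bottle rack together: slide the plywood drip board along the table into the low slot under the rack until it is fully home, and only then knock both wooden locking pegs fully down behind it with the mallet's head. Rest every steel rail that is there level across the rack's two cheeks, one rail per pair of notches (any pairs, before or after the board). Stand the mallet's head back on its cork mat when you are done, and do not disturb the jar, the can and the bottle.

Things in the scene. Friction and masses are not known exactly. Their poses are not given: they have to be found in the camera images.
- rack: Fixed light-wood bottle rack, origin on the table at its middle. Two upright cheeks parallel to its y axis at x = -60 and +60 mm (16 mm thick, 216 mm long, 80 mm high). Four pairs of 90 degree V notches, 36 mm wide and 18 mm deep, in their top edges at y = -87, -29, +29, +87 mm. Steel brackets of the pegs: x -68 to -28 and 28 to 68, y 108 to 192, z 28 to 48 mm; the board slides in below.
- slot_mouth (a point): Middle of the mouth of the board's slot, at table level between the cheeks at the rack's +y end (rack x = 0, y = 108 mm; axes as the rack's). The slot runs to -y, 104 mm wide (slightly flared at the mouth) and 15 mm high under two lips 10 mm wide, 8 mm thick; its end stop is at rack y = 15 mm.
- seat1 (a point): Where the centre of a rail lies when it rests in notch pair 1 (rack x = 0, y = -87 mm, z = 73.3 mm; the rack's axes: a seated rail lies along x).
- seat2 (a point): Where the centre of a rail lies when it rests in notch pair 2 (rack x = 0, y = -29 mm, z = 73.3 mm; the rack's axes: a seated rail lies along x).
- seat3 (a point): Where the centre of a rail lies when it rests in notch pair 3 (rack x = 0, y = 29 mm, z = 73.3 mm; the rack's axes: a seated rail lies along x).
- seat4 (a point): Where the centre of a rail lies when it rests in notch pair 4 (rack x = 0, y = 87 mm, z = 73.3 mm; the rack's axes: a seated rail lies along x).
- peg_a (a joint): Stiff locking peg of dark wood at rack x = -40 mm, in m: 0 up, 0.020 fully down; about 6 N drives it and it stays where it is left. Down, it stands just behind the edge of the board that is home; it cannot go down while the board lies under it.
- peg_b (a joint): The same at rack x = +40 mm.
- peg_a_top (a point): Centre of the top of peg a's round head (24 mm across): at rack x = -40, y = 175 mm, 84 mm above the table when up, 64 mm when down. Its z axis is up.
- peg_b_top (a point): The same of peg b, at rack x = +40, y = 175 mm.
- rail1: Steel rail: round tube 16 mm in diameter along its x axis, with a square black end cap (30 x 30 mm, 12 mm thick) at each end, 180 mm long in all, 156 mm between the caps. Origin at its middle on the tube's axis (15 mm above what it lies on at the start, a 4 mm cardboard sheet). Seated, the caps hang outside the cheeks. May be absent.
- rail2: Steel rail: round tube 16 mm in diameter along its x axis, with a square black end cap (30 x 30 mm, 12 mm thick) at each end, 180 mm long in all, 156 mm between the caps. Origin at its middle on the tube's axis (15 mm above what it lies on at the start, a 4 mm cardboard sheet). Seated, the caps hang outside the cheeks. May be absent.
- rail3: Steel rail: round tube 16 mm in diameter along its x axis, with a square black end cap (30 x 30 mm, 12 mm thick) at each end, 180 mm long in all, 156 mm between the caps. Origin at its middle on the tube's axis (15 mm above what it lies on at the start, a 4 mm cardboard sheet). Seated, the caps hang outside the cheeks. May be absent.
- rail4: Steel rail: round tube 16 mm in diameter along its x axis, with a square black end cap (30 x 30 mm, 12 mm thick) at each end, 180 mm long in all, 156 mm between the caps. Origin at its middle on the tube's axis (15 mm above what it lies on at the start, a 4 mm cardboard sheet). Seated, the caps hang outside the cheeks. May be absent.
- board: Plywood drip board 100 mm (x) by 150 mm (y) by 12 mm thick, lying flat; origin at the middle of its underside. Its -y edge goes into the slot first. On top near its +y edge stands a dark-wood grip batten, 40 mm along x, 14 mm thick, centred at y = 65 mm, from 12 to 62 mm high. Fully home its origin is at rack x = 0, y = 90 mm with the axes parallel to the rack's.
- mallet: Square-headed mallet: black rubber head 50 mm (x) by 56 mm (y) by 60 mm (z), with a straight wooden handle from x = -25 to -155 mm, 22 mm wide (y), 24 mm high, at z = 30 mm. Origin at the middle of the head's underside, which is the striking face; it starts standing on that face on its mat, handle level, centre of mass 16 mm from the head's centre.
- mallet_head (a point): Centre of the mallet's head, 30 mm above its striking face; axes as the mallet's.
- mat: Fixed cork mat of the mallet, 120 mm (x) by 130 mm (y), 4 mm thick; origin at the middle of its underside.
- jar: Bystander: amber glass jar, 80 mm across, 130 mm tall, origin at its foot.
- can: Bystander: food can, 74 mm across, 110 mm tall, origin at its foot.
- squash: Bystander: blue plastic bottle, 68 mm across, 160 mm tall, origin at its foot.
There are look-alikes about, which are no part of the job. What is shaped like the rail1 but red is not meant.

How it is judged:
By the outcome, as a careful person would: the job done as asked, in the order asked, and still so for the second after the job is handed in, with the robot touching nothing.
Of rail1, rail2, rail3, rail4 only 2 to 4 are there at a start; the rules pass over those that are not, and their reading is None.
At some moment in a run one of rail1, rail2, rail3, rail4, mallet may be knocked a few centimetres aside while the robot is not near it.
Once in a run the grip may slacken for a moment while it holds something.
It also fails if it takes over 210 s, if anything falls off the work surface, if the arm or the gripper's body presses on something with over 40 N, if the wrist force passes 120 N, or if a joint passes its speed limit or range.

## Working session

There is one attempt and no reset: what is moved stays moved. The work goes in short steps, Python scripts to look and compute and a shell command to move; the robot and the scene stay as the last step left them, time stands still between calls to the robot, and variables do not carry over. Pictures are saved under pics/ and viewed, at most 14 in all, crops included, and the job is handed in when it is done.

```bash
mkdir -p pics; ls -la
cat > h.py <<'E'
import numpy as np, cv2, pickle
from rig import sensors, imaging, workorder
def grab(name):
    cal=imaging.get_calibration(name)
    p,d=imaging.grab_frame(name)
    pickle.dump((p,d,cal),open(f'{name}.pkl','wb'))
    return p,d,cal
def load(name): return pickle.load(open(f'{name}.pkl','rb'))
def cloud(d,cal):
    h,w=d.shape; f=h/2/np.tan(np.radians(cal['fovy'])/2)
    v,u=np.mgrid[:h,:w]
    P=np.stack([(u-cal['cx'])/f*d,(v-cal['cy'])/f*d,d],-1)
    T=np.array(cal['T']); return P@T[:3,:3].T+T[:3,3]
def save(n,p): cv2.imwrite('pics/'+n,cv2.cvtColor(p,cv2.COLOR_RGB2BGR))
E
python3 - <<'E'
from h import *
for n in('scene','top'):
    p,d,c=grab(n); print(n,c); save(n+'0.png',cv2.resize(p,(800,600),interpolation=cv2.INTER_CUBIC))
print(sensors.sense())
E
```

```text
total 12
drwxr-xr-x  3 agent agent 4096 Nov 30 00:43 .
drwxr-xr-x 23 root  root  4096 Nov 30 00:43 ..
drwxr-xr-x  2 agent agent 4096 Nov 30 00:43 pics
scene {'fovy': 47.85069079328087, 'cx': 251.52250110552154, 'cy': 191.83867978764877, 'T': array([[-0.54423853,  0.57402524, -0.61180017,  1.24413609],
       [ 0.83887546,  0.36400686, -0.40470603,  0.51573564],
       [-0.00961202, -0.73348076, -0.67964225,  0.89751941],
       [ 0.        ,  0.        ,  0.        ,  1.        ]])}
top {'fovy': 50.99496718480226, 'cx': 261.5722185958112, 'cy': 193.34691652340925, 'T': array([[ 3.39715666e-03, -9.92703064e-01,  1.20536658e-01,
         3.26610315e-01],
       [-9.99733630e-01, -6.19836634e-04,  2.30713052e-02,
        -4.52037741e-03],
       [-2.28282424e-02, -1.20582928e-01, -9.92440743e-01,
         1.43334689e+00],
       [ 0.00000000e+00,  0.00000000e+00,  0.00000000e+00,
         1.00000000e+00]])}
{'time_s': 0.1, 'joints': array([ 1.29799218e+00,  2.13328506e-01, -3.49213124e-02,  1.32351298e+00,
        2.49614809e-05,  1.57076297e+00]), 'joint_vel': array([-0.00021374, -0.00019812,  0.00221991,  0.00015882,  0.00027749,
       -0.00054513]), 'joint_torque': array([ 5.31451242e-04, -6.87243748e+01,  4.87807131e+01,  1.21999832e-02,
        1.94369663e-04, -9.70615247e-06]), 'tool_pos': array([0.1346366 , 0.48125231, 0.24188465]), 'orientation': array([ 1.35962961e-01,  9.90713803e-01, -4.77049740e-04, -7.80830458e-05]), 'force': array([ 0.57967753, -0.47272097, -0.45373373]), 'wrist_torque': array([ 0.00297529, -0.02394034, -0.00203725]), 'grasp_force': 0.0, 'gripper_width': 1.001099393534977}
```

View pics/top0.png

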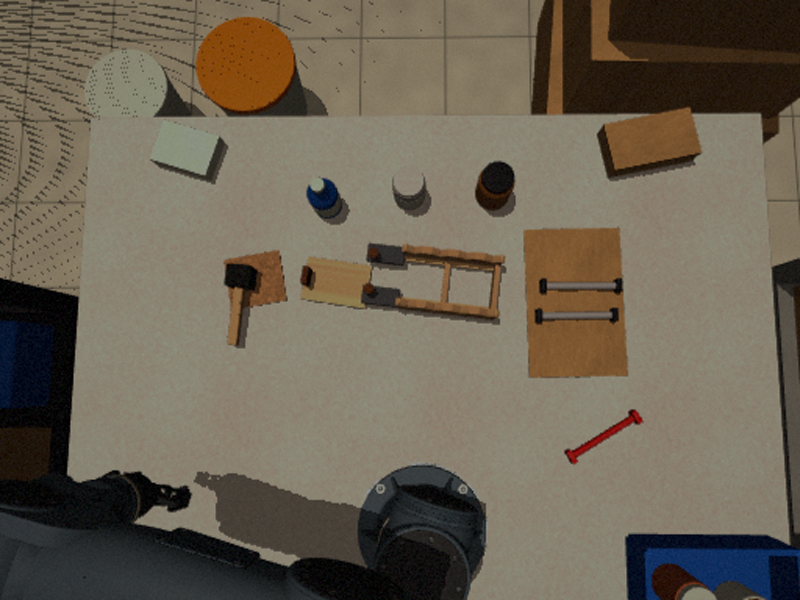

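View pics/scene0.png

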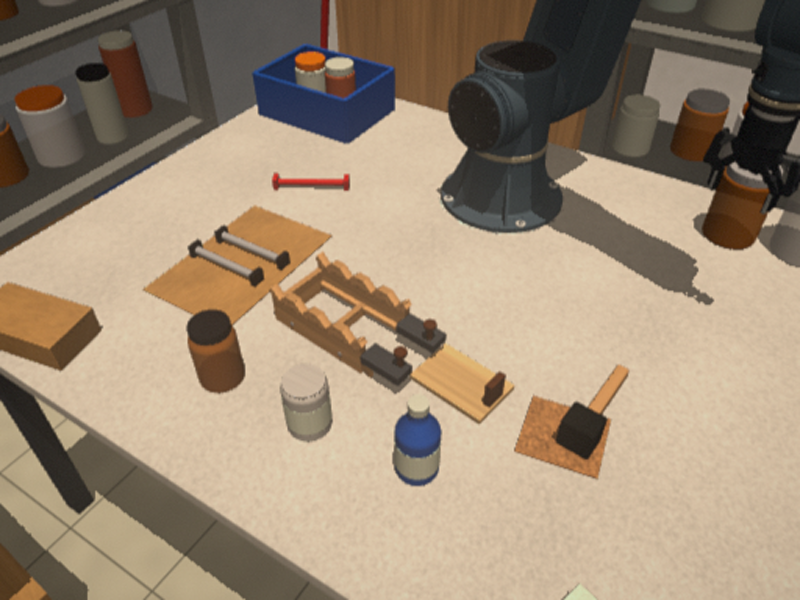

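The top picture shows two steel rails on the cardboard, at (540–622, 286) and (538–618, 316). The red look-alike is at (605, 437). The rack is in the middle, with pegs at (375, 253) and (369, 290). The board's batten is at (307, 276). The mallet head is at (240, 275) with its handle pointing towards the robot, and the mat lies beneath it.

Run:
```python
from h import *
p,d,c=load('top'); P=cloud(d,c)
pf=p.astype(int); hsv=cv2.cvtColor(p,cv2.COLOR_RGB2HSV)
u=np.arange(512)[None]*1.5625+0*d; v=np.arange(384)[:,None]*1.5625+0*d
def box(u0,u1,v0,v1): return (u>u0)&(u<u1)&(v>v0)&(v<v1)&(d>0)
def rep(n,m):
    q=P[m]; r=cv2.minAreaRect((q[:,:2]*1000).astype(np.float32)); print(n,m.sum(),'mean',q.mean(0).round(4),'z',q[:,2].min().round(3),q[:,2].max().round(3),'rect',np.round(r[0],1),np.round(r[1],1),round(r[2],1))
rep('malletall',box(215,262,255,355)&(P[...,2]>.02))
rep('head',box(215,262,255,300)&(P[...,2]>.05))
rep('handle',box(215,262,292,355)&(P[...,2]>.02))
rep('mat',box(215,300,240,320)&(hsv[...,0]<15)&(hsv[...,1]>110)&(P[...,2]<.015))
rep('batten',box(295,320,260,292)&(P[...,2]>.045))
rep('board',box(295,360,250,312)&(P[...,2]>.008)&(P[...,2]<.03))
rep('pega',box(355,380,275,302)&(P[...,2]>.065))
rep('pegb',box(360,385,240,268)&(P[...,2]>.065))
rep('cheekb',box(405,510,235,275)&(P[...,2]>.055))
rep('cheeka',box(400,510,285,330)&(P[...,2]>.055))
for n,v0,v1 in(('railF',270,301),('railN',301,335)):
    rep(n,box(528,630,v0,v1)&(P[...,2]>.016))
rep('sheet',box(515,635,220,385)&(P[...,2]<.012)&(hsv[...,1]>90)&(hsv[...,0]<25))
print(P[200:205,200,2],P[230,300])
for n,b in(('jar',(470,520,155,215)),('can',(388,430,165,215)),('sq',(300,345,172,222))): rep(n,box(*b)&(P[...,2]>.09))
```

```text
malletall 557 mean [0.5088 0.4099 0.0513] z 0.02 0.072 rect [491.2 419.1] [ 58.8 179.4] 80.9
head 234 mean [0.5534 0.408  0.0635] z 0.053 0.072 rect [546.1 411.4] [58.7 66.3] 85.8
handle 256 mean [0.4598 0.4154 0.0433] z 0.026 0.054 rect [460.6 417.3] [ 25.4 119. ] 85.0
mat 711 mean [0.5562 0.3667 0.0041] z -0.004 0.014 rect [553.3 384.9] [118.8 128.9] 10.9
batten 57 mean [0.5552 0.2593 0.0604] z 0.046 0.068 rect [555.7 260.6] [14.5 39.1] 80.6
board 858 mean [0.5461 0.2015 0.0124] z 0.008 0.03 rect [548.9 209.4] [120.3 135.9] 0.7
pega 36 mean [0.5208 0.1166 0.0831] z 0.077 0.087 rect [520.7 116.9] [20.6 17.6] 88.0
pegb 37 mean [0.5997 0.1071 0.081 ] z 0.072 0.087 rect [599.1 107.7] [19.8 21.3] 5.5
cheekb 353 mean [ 0.5982 -0.0739  0.072 ] z 0.055 0.086 rect [597.8 -73.2] [215.6  21.8] 83.1
cheeka 333 mean [ 0.4796 -0.0611  0.0729] z 0.055 0.087 rect [479.9 -62.2] [213.1  16.6] 83.2
railF 250 mean [ 0.5364 -0.3585  0.027 ] z 0.016 0.041 rect [ 536.6 -355.9] [178.   29.3] 89.7
railN 259 mean [ 0.4695 -0.3512  0.0268] z 0.017 0.039 rect [ 469.5 -346.5] [ 29.1 180.1] 0.8
sheet 5337 mean [ 0.5    -0.3475  0.0035] z -0.011 0.012 rect [ 504.  -349.2] [342.3 222.7] 1.0
[ 0.00137801 -0.0037897   0.00595621  0.00303828 -0.00101031] [ 0.37022132 -0.10812866 -0.0054591 ]
jar 454 mean [ 0.7486 -0.1601  0.1228] z 0.09 0.138 rect [ 752.9 -160.3] [74.5 74. ] 9.6
can 362 mean [0.7496 0.029  0.1076] z 0.09 0.117 rect [751.9  29.4] [69.6 68.4] 0.0
sq 314 mean [0.7226 0.2154 0.1233] z 0.09 0.167 rect [726.5 217.5] [57.1 65.7] 30.1
```

```bash
python3 -m jog '[[0,0,0,0,0,-1,-1],[0,0,0,0,0,-1,-1],[0,0,0,0,0,-1,-1],[0,0,0,0,0,0,-1]]' 60
python3 - <<'E'
from h import *
c=imaging.get_calibration('wrist'); print(c); from scipy.spatial.transform import Rotation as R
print(R.from_quat(sensors.sense()['orientation']).as_matrix().round(3))
E
```

```text
time_s: 0.5
tool_pos: [0.135, 0.4824, 0.3356]
orientation: [0.136, 0.991, 0.002, 0.0]
force: [-0.2, 0.5, 0.3]
gripper_width: 1.002
grasp_force: 0.0
{'fovy': 60.47891341132585, 'cx': 254.5463777691032, 'cy': 189.6562115433306, 'T': array([[ 0.26936602,  0.92110398,  0.28108612,  0.06246944],
       [ 0.96301914, -0.2594522 , -0.07265456,  0.50299889],
       [ 0.00600601,  0.29026199, -0.95692837,  0.4674702 ],
       [ 0.        ,  0.        ,  0.        ,  1.        ]])}
[[-0.963  0.269  0.001]
 [ 0.269  0.963  0.004]
 [-0.     0.005 -1.   ]]
```

```bash
cat >> h.py <<'E'
from scipy.spatial.transform import Rotation as R
def plan(x,y,z,psi,s=None):
    """shares (rotation first, then shift in the rotated frame); psi deg: tool y from world +y, ccw; mm"""
    s=s or sensors.sense(); M=R.from_quat(s['orientation'])
    a=np.radians(psi); ty=np.array([-np.sin(a),np.cos(a),0]); tz=np.array([0,0,-1.]); tx=np.cross(ty,tz)
    G=R.from_matrix(np.stack([tx,ty,tz],1))
    rv=(M.inv()*G).as_rotvec()/.15
    dl=G.inv().apply(np.array([x,y,z])/1000-s['tool_pos'])/.03
    print('t',round(float(s['time_s']),1),'at',(s['tool_pos']*1000).round(1),'F',np.round(s['force'],1),'w',round(float(s['gripper_width'])*85,1),'g',round(float(s['grasp_force']),1))
    print('  rot',rv.round(2),'shift',dl.round(2))
E
python3 -c "
from h import *
plan(470,190,330,-7)"
```

```text
t 0.5 at [135.  482.4 335.6] F [-0.2  0.5  0.3] w 85.2 g 0.0
  rot [ 0.03  0.   -1.  ] shift [-12.27  -8.31   0.19]
```

```bash
python3 -m jog '[[0,0,-0.5,0,0,0,-1],[0,0,-0.5,-0.5,-0.31,0,-1],[0,0,0,-0.9,-0.6,0,-1],[0,0,0,-0.9,-0.6,0,-1],[0,0,0,-0.9,-0.6,0,-1],[0,0,0,-0.9,-0.6,0,-1],[0,0,0,-0.9,-0.6,0,-1],[0,0,0,-0.9,-0.6,0,-1]]'; python3 -m jog '[[0,0,0,-0.9,-0.6,0,-1],[0,0,0,-0.9,-0.6,0,-1],[0,0,0,-0.9,-0.6,0,-1],[0,0,0,-0.9,-0.6,0,-1],[0,0,0,-0.9,-0.6,0,-1],[0,0,0,-0.9,-0.6,0,-1],[0,0,0,-0.9,-0.6,0,-1],[0,0,0,0,0,0,-1]]'
python3 - <<'E'
from h import *
plan(470,190,330,-7)
p,d,c=grab('wrist'); save('w1.png',cv2.resize(p,(800,600),interpolation=cv2.INTER_CUBIC))
E
```

```text
time_s: 1.3
tool_pos: [0.2958, 0.3412, 0.3317]
orientation: [0.061, 0.998, -0.0, -0.0]
force: [1.3, 1.6, 0.4]
gripper_width: 1.001
grasp_force: 0.0
time_s: 2.1
tool_pos: [0.4691, 0.1919, 0.331]
orientation: [0.063, 0.998, -0.001, -0.001]
force: [0.5, 0.4, -0.4]
gripper_width: 1.003
grasp_force: 0.0
t 2.1 at [469.1 191.9 331. ] F [ 0.5  0.4 -0.4] w 85.3 g 0.0
  rot [-0.01 -0.01 -0.02] shift [-0.04 -0.06  0.03]
```

View pics/w1.png

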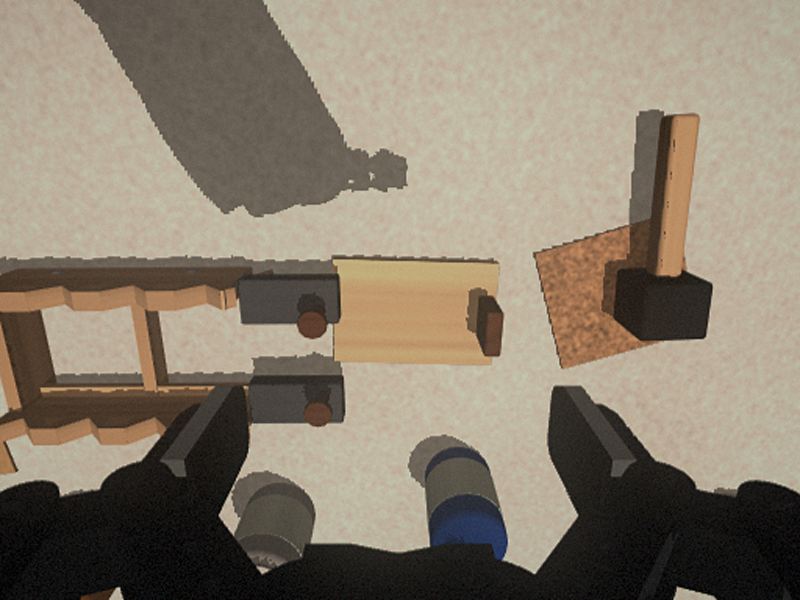

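The wrist view shows the board's top edge from (345, 258) to (498, 263). Its outer edge runs from (498, 263) to (491, 364) and its lower edge from (335, 362) to (491, 364). The batten top is near (495, 330). The peg heads are at (312, 325) and (318, 414), and the mallet head top is centred near (672, 308).

```bash
cat >> h.py <<'E'
def ray(u,v,z,c):
    """pixel (512x384) -> world xy (mm) on plane z mm"""
    f=192/np.tan(np.radians(c['fovy'])/2); T=np.array(c['T'])
    r=T[:3,:3]@np.array([(u-c['cx'])/f,(v-c['cy'])/f,1]); k=(z/1000-T[2,3])/r[2]
    return (T[:3,3]+k*r)[:2]*1000
E
python3 - <<'E'
from h import *
p,d,c=load('wrist'); P=cloud(d,c)
# 2x crop of board/rack zone, ortho-free
save('w1b.png',cv2.resize(p[155:280,150:330],(800,556),interpolation=cv2.INTER_CUBIC))
u=np.arange(512)[None]*1.5625+0*d; v=np.arange(384)[:,None]*1.5625+0*d
def box(u0,u1,v0,v1): return (u>u0)&(u<u1)&(v>v0)&(v<v1)&(d>0)
def rep(n,m):
    q=P[m]; r=cv2.minAreaRect((q[:,:2]*1000).astype(np.float32)); print(n,m.sum(),'mean',q.mean(0).round(4),'z',q[:,2].min().round(3),q[:,2].max().round(3),'rect',np.round(r[0],1),np.round(r[1],1),round(r[2],1))
rep('floor',box(400,500,80,200))
rep('board',box(345,520,235,390)&(P[...,2]>.008)&(P[...,2]<.02))
rep('batten',box(470,520,280,370)&(P[...,2]>.055))
rep('bracka',box(230,350,265,335)&(P[...,2]>.04)&(P[...,2]<.055))
rep('brackb',box(230,350,365,435)&(P[...,2]>.04)&(P[...,2]<.055))
rep('pega',box(290,335,290,350)&(P[...,2]>.078))
rep('pegb',box(295,335,390,430)&(P[...,2]>.078))
rep('head',box(600,725,250,350)&(P[...,2]>.055))
rep('handle',box(640,710,100,262)&(P[...,2]>.038))
E
```

```text
floor 4771 mean [4.003e-01 2.474e-01 3.000e-04] z -0.003 0.003 rect [401.5 248.7] [86.4 97.1] 82.9
board 5948 mean [0.5457 0.2001 0.0122] z 0.008 0.02 rect [549.1 203.6] [138.  100.9] 81.2
batten 336 mean [0.5561 0.2616 0.0617] z 0.055 0.064 rect [557.4 262.1] [14.4 39.3] 80.2
bracka 1776 mean [0.5089 0.0924 0.0478] z 0.04 0.055 rect [512.1  91.9] [88.4 40.8] 83.4
brackb 1414 mean [0.6035 0.0796 0.0476] z 0.04 0.055 rect [606.7  81.3] [87.1 40.7] 83.2
pega 291 mean [0.5221 0.1184 0.0834] z 0.078 0.086 rect [522.7 118.1] [23.2 22.5] 22.0
pegb 242 mean [0.6013 0.1087 0.0812] z 0.078 0.083 rect [601.8 108.8] [22.7 22.6] 32.0
head 1721 mean [0.5541 0.409  0.0638] z 0.055 0.069 rect [556.  410.9] [56.3 49.7] 86.0
handle 1857 mean [0.4581 0.4173 0.0456] z 0.038 0.049 rect [460.6 418.8] [ 22.4 116.7] 85.2
```

View pics/w1b.png

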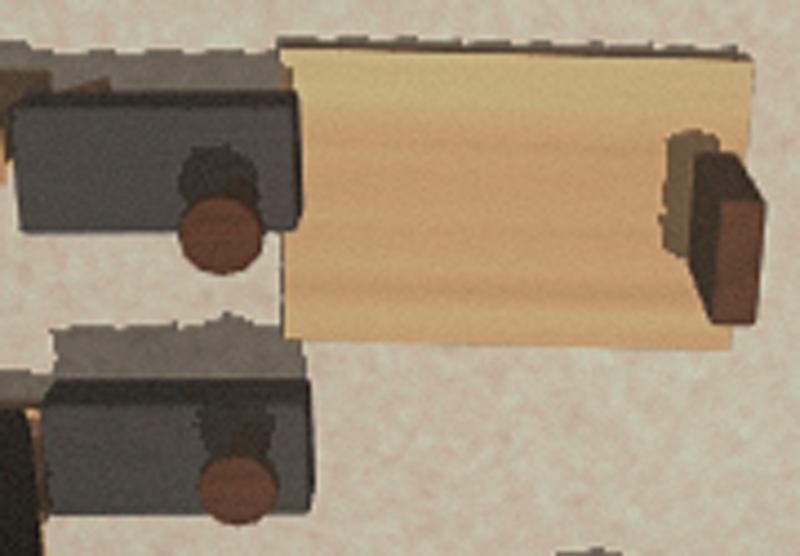

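```bash
python3 -c "
from h import *
plan(557.4,262.1,42,-9)"
```

```text
t 2.1 at [468.  193.1 331.3] F [-0.   0.2  0.3] w 85.1 g 0.0
  rot [-0.01 -0.01  0.21] shift [-2.58  2.74  9.64]
```

```bash
python3 -m jog '[[0,0,0.21,-0.4,0.4,0,-1],[0,0,0,-0.9,0.9,0.8,-1],[0,0,0,-0.9,0.9,0.9,-1],[0,0,0,-0.38,0.54,0.9,-1],[0,0,0,0,0,0.9,-1],[0,0,0,0,0,0.9,-1],[0,0,0,0,0,0.9,-1],[0,0,0,0,0,0.9,-1]]'; python3 -m jog '[[0,0,0,0,0,0.7,-1],[0,0,0,0,0,0.5,-1],[0,0,0,0,0,0,-1],[0,0,0,0,0,0,-1]]';python3 -c "
from h import *
plan(557.4,262.1,42,-9)"
```

```text
time_s: 2.95
tool_pos: [0.5549, 0.2647, 0.1449]
orientation: [0.077, 0.997, -0.0, -0.0]
force: [-0.4, -0.2, 0.2]
gripper_width: 0.999
grasp_force: 0.0
time_s: 3.35
tool_pos: [0.5555, 0.2645, 0.1107]
orientation: [0.077, 0.997, -0.0, -0.0]
force: [-0.5, 0.1, 1.2]
gripper_width: 0.999
grasp_force: 0.0
t 3.4 at [555.5 264.5 110.7] F [-0.5  0.1  1.2] w 85.0 g 0.0
  rot [-0.   -0.    0.02] shift [-0.07 -0.07  2.29]
```

Next I finish the descent and close.

```bash
python3 -m jog '[[0,0,0,-0.07,-0.07,0.6,-1],[0,0,0,0,0,0.6,-1],[0,0,0,0,0,0.6,-1],[0,0,0,0,0,0.49,-1],[0,0,0,0,0,0,-1],[0,0,0,0,0,0,1],[0,0,0,0,0,0,1],[0,0,0,0,0,0,1]]' 60; python3 -m jog '[[0,0,0,0,0,0,1],[0,0,0,0,0,0,1],[0,0,0,0,0,0,1],[0,0,0,0,0,0,1],[0,0,0,0,0,0,1]]';python3 -c "
from h import *
plan(557.4,262.1,42,-6.75)"
```

```text
time_s: 4.15
tool_pos: [0.5584, 0.2619, 0.0428]
orientation: [0.077, 0.997, 0.0, 0.001]
force: [-0.8, -0.1, -0.2]
gripper_width: 0.511
grasp_force: 0.0
time_s: 4.65
tool_pos: [0.558, 0.2614, 0.0421]
orientation: [0.077, 0.997, -0.0, 0.0]
force: [-0.9, -3.0, 6.0]
gripper_width: 0.153
grasp_force: 58.9
t 4.7 at [558.  261.4  42.1] F [-0.9 -3.   6. ] w 13.0 g 58.9
  rot [-0.    0.   -0.24] shift [0.02 0.02 0.  ]
```

```bash
cat >> h.py <<'E'
O=np.array([541.5,-61.2]); A=np.radians(-6.75); UX=np.array([np.cos(A),np.sin(A)]); UY=np.array([-np.sin(A),np.cos(A)])
def rk(x,y): return O+x*UX+y*UY
def inv(p): q=np.asarray(p)[:2]-O; return np.array([q@UX,q@UY])
def rplan(x,y,z,rel=0):
    w=rk(x,y); plan(w[0],w[1],z,-6.75+rel); print('  rack now',inv(sensors.sense()['tool_pos'][:2]*1000).round(1))
E
python3 -c "
from h import *
rplan(0.6,300,43)"
```

```text
t 4.7 at [558.  261.4  42.1] F [-0.9 -3.   6. ] w 13.0 g 58.9
  rot [-0.    0.   -0.24] shift [-0.74 -0.74 -0.03]
  rack now [-21.5 322.3]
```

```bash
python3 -m jog '[[0,0,-0.12,-0.1,0,-0.02,1],[0,0,-0.12,-0.2,0,0,1],[0,0,0,-0.2,-0.1,0,1],[0,0,0,-0.24,-0.2,0,1],[0,0,0,0,-0.25,0,1],[0,0,0,0,-0.19,0,1],[0,0,0,0,0,0,1]]';python3 -c "
from h import *
rplan(0.6,155,43)
p,d,c=grab('wrist'); save('w2.png',cv2.resize(p[120:320,60:360],(800,533),interpolation=cv2.INTER_CUBIC))"
```

```text
time_s: 5.35
tool_pos: [0.577, 0.2355, 0.0422]
orientation: [0.06, 0.998, -0.0, -0.0]
force: [-0.2, 0.1, -2.8]
gripper_width: 0.153
grasp_force: 58.6
t 5.3 at [577.  235.5  42.2] F [-0.2  0.1 -2.8] w 13.0 g 58.6
  rot [-0.   -0.   -0.01] shift [-0.01 -4.8  -0.03]
  rack now [  0.4 298.9]
```

View pics/w2.png

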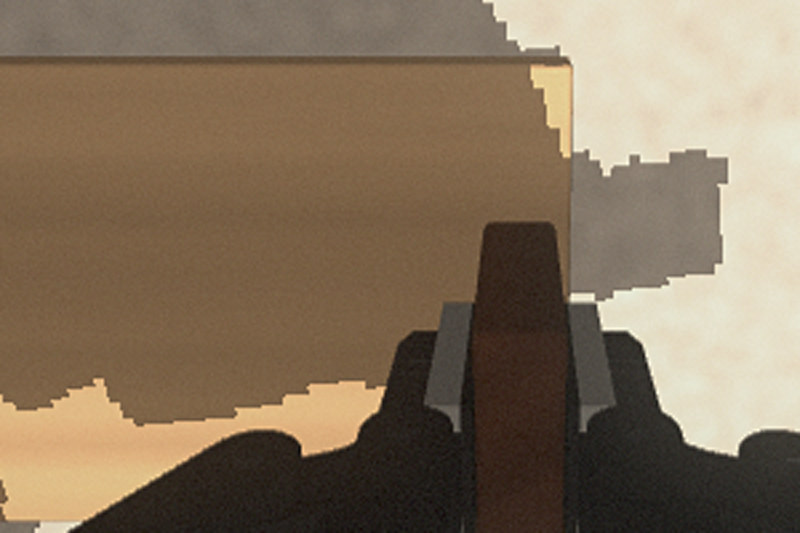

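The board's near edge is level at v≈63 in the crop, so it is square to the tool. Its outer edge is at u≈570. Next I check its lateral position.

```bash
python3 -c "
from h import *
p,d,c=load('wrist'); k=300/800
for u,v in((50,62),(300,62),(550,62)): print(inv(ray(60+u*k,120+v*k,12,c)).round(1))
for u,v in((571,100),(570,250)): print(inv(ray(60+u*k,120+v*k,12,c)).round(1))
print(c['T'].round(3))
"
```

```text
[-49.7 213.6]
[-49.6 259.8]
[-49.6 306. ]
[-42.4 310. ]
[-12.4 310.3]
[[ 0.119  0.95   0.288  0.502]
 [ 0.993 -0.114 -0.033  0.246]
 [ 0.001  0.29  -0.957  0.174]
 [ 0.     0.     0.     1.   ]]
```

```bash
python3 -m jog '[[0,0,0,0,-0.3,0,1],[0,0,0,0,-0.4,0,1],[0,0,0,0,-0.4,0,1],[0,0,0,0,-0.3,0,1],[0,0,0,0,-0.3,0,1],[0,0,0,0,-0.3,0,1],[0,0,0,0,-0.3,0,1],[0,0,0,0,0,0,1]]';python3 -c "
from h import *
rplan(0.4,153.8,42)"
```

```text
time_s: 6.2
tool_pos: [0.5689, 0.167, 0.0422]
orientation: [0.06, 0.998, -0.0, -0.0]
force: [0.2, -0.1, -2.4]
gripper_width: 0.148
grasp_force: 58.6
t 6.2 at [568.9 167.   42.2] F [ 0.2 -0.1 -2.4] w 12.6 g 58.6
  rot [-0.   -0.   -0.01] shift [ 0.   -2.53  0.01]
  rack now [  0.4 229.8]
```

```bash
python3 -m jog '[[0,0,0,0,-0.3,0,1],[0,0,0,0,-0.4,0,1],[0,0,0,0,-0.4,0,1],[0,0,0,0,-0.4,0,1],[0,0,0,0,-0.4,0,1],[0,0,0,0,-0.3,0,1],[0,0,0,0,-0.1,0,1],[0,0,0,0,0,0,1]]';python3 -c "
from h import *
rplan(0.4,153.8,42)"
```

```text
time_s: 7.0
tool_pos: [0.5609, 0.0992, 0.0423]
orientation: [0.059, 0.998, 0.0, 0.0]
force: [-0.7, -0.3, -2.6]
gripper_width: 0.153
grasp_force: 58.7
t 7.0 at [560.9  99.2  42.3] F [-0.7 -0.3 -2.6] w 13.0 g 58.7
  rot [ 0.    0.   -0.01] shift [ 0.   -0.26  0.01]
  rack now [  0.4 161.6]
```

```bash
python3 -m jog '[[0,0,0,0,-0.1,0,1],[0,0,0,0,-0.1,0,1],[0,0,0,0,-0.1,0,1],[0,0,0,0,0,0,1]]';python3 -m jog '[[0,0,0,0,-0.08,0,1],[0,0,0,0,-0.04,0,1],[0,0,0,0,0,0,1]]';python3 -c "
from h import *
rplan(0.4,153.8,42)"
```

```text
time_s: 7.4
tool_pos: [0.5602, 0.0915, 0.0425]
orientation: [0.059, 0.998, 0.001, 0.0]
force: [0.8, 7.2, -0.4]
gripper_width: 0.158
grasp_force: 59.5
time_s: 7.7
tool_pos: [0.5603, 0.0911, 0.0433]
orientation: [0.058, 0.998, 0.004, 0.001]
force: [-1.4, 31.9, 7.0]
gripper_width: 0.158
grasp_force: 61.0
t 7.7 at [560.3  91.1  43.3] F [-1.4 31.9  7. ] w 13.4 g 61.0
  rot [0.06 0.01 0.02] shift [0.01 0.01 0.04]
  rack now [  0.7 153.5]
```

```bash
python3 -m jog '[[0,0,0,0,0.08,0,1],[0,0,0,0,0,0,0.2],[0,0,0,0,0,0,0.1],[0,0,0,0,0,0,0.1],[0,0,0,0,0,0,0.1],[0,0,0,0,0,0,0.1]]';python3 -m jog '[[0,0,0,0,0,-0.3,0.1],[0,0,0,0,0,-0.8,0.1],[0,0,0,0,0,-1,0.1],[0,0,0,0,0,-1,0.1],[0,0,0,0.7,0,-1,0.1],[0,0,0,0.7,0,-1,0.1],[0,0,0,0.7,0,-1,-1],[0,0,0,0,0,0,-1]]';python3 - <<'E'
from h import *
rplan(0,155,42)
p,d,c=grab('wrist'); P=cloud(d,c); save('w3.png',cv2.resize(p,(800,600),interpolation=cv2.INTER_CUBIC))
Q=np.stack([(P[...,0]*1000-O[0])*UX[0]+(P[...,1]*1000-O[1])*UX[1],(P[...,0]*1000-O[0])*UY[0]+(P[...,1]*1000-O[1])*UY[1],P[...,2]*1000],-1)
def st(n,m): q=Q[m]; print(n,m.sum(),np.percentile(q[:,:2],[2,50,98],axis=0).round(1).tolist())
X,Y,Z=Q[...,0],Q[...,1],Q[...,2]; ok=d>0
st('board',ok&(abs(X)<25)&(Y>120)&(Y<200)&(Z>7)&(Z<17))
st('batten',ok&(abs(X)<26)&(Y>120)&(Y<200)&(Z>55)&(Z<70))
st('pega',ok&(abs(X+40)<20)&(abs(Y-175)<25)&(Z>75)&(Z<92))
st('pegb',ok&(abs(X-40)<20)&(abs(Y-175)<25)&(Z>75)&(Z<92))
E
```

```text
time_s: 8.3
tool_pos: [0.5597, 0.0893, 0.0422]
orientation: [0.059, 0.998, -0.0, -0.0]
force: [-0.2, -0.2, -0.6]
gripper_width: 0.453
grasp_force: 0.0
time_s: 9.1
tool_pos: [0.4969, 0.0974, 0.23]
orientation: [0.059, 0.998, 0.001, 0.003]
force: [1.7, 0.5, 0.3]
gripper_width: 0.772
grasp_force: 0.0
t 9.1 at [496.9  97.4 230. ] F [1.7 0.5 0.3] w 65.6 g 0.0
  rot [ 0.01  0.04 -0.  ] shift [-2.1   0.09  6.27]
  rack now [-62.9 152.3]
board 863 [[-14.9, 120.7], [4.1, 135.2], [24.3, 165.1]]
batten 530 [[-19.4, 148.6], [-1.9, 155.1], [18.3, 161.6]]
pega 539 [[-50.5, 164.4], [-40.3, 175.1], [-29.4, 185.8]]
pegb 457 [[29.2, 164.4], [38.6, 175.0], [50.5, 185.7]]
```

View pics/w3.png

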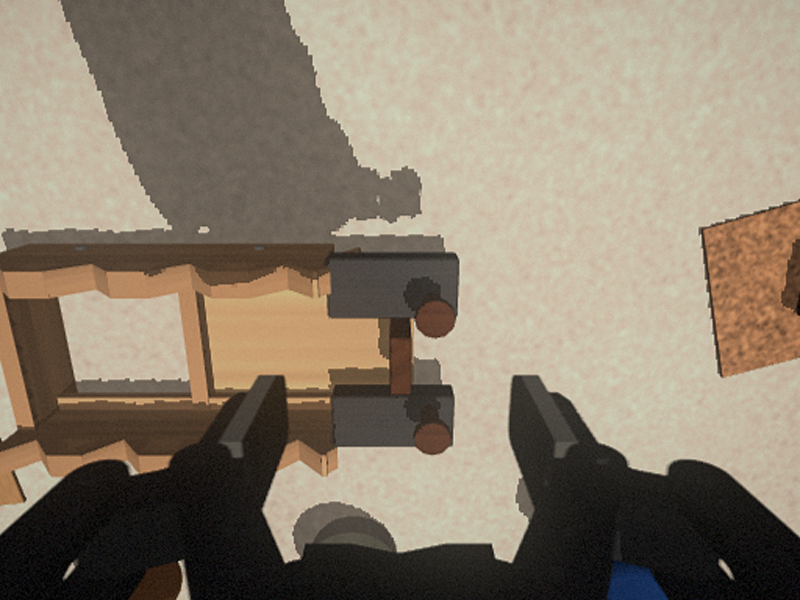

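The board is home, with the batten at rack y 155.1 and both pegs still up. Next is the mallet.

```bash
python3 -c "
from h import *
plan(480,415,230,-4.7)"
```

```text
t 9.2 at [497.4  97.2 227.9] F [ 0.3  0.4 -1. ] w 72.7 g 0.0
  rot [ 0.01  0.03 -0.24] shift [ 1.45 10.51 -0.07]
```

```bash
python3 -m jog '[[0,0.03,-0.24,0.1,0.5,0,-1],[0,0,0,0.2,1,0,-1],[0,0,0,0.2,1,0,-1],[0,0,0,0.2,1,0,-1],[0,0,0,0.2,1,0,-1],[0,0,0,0.2,1,0,-1],[0,0,0,0.2,1,0,-1],[0,0,0,0.15,1,0,-1]]';python3 -m jog '[[0,0,0,0.1,1,0,-1],[0,0,0,0.1,1,0,-1],[0,0,0,0,1,0,-1],[0,0,0,0,0,0,-1]]'
python3 - <<'E'
from h import *
plan(480,415,230,-4.7)
p,d,c=grab('wrist'); P=cloud(d,c)*1000
ok=d>0; X,Y,Z=P[...,0],P[...,1],P[...,2]; ok&=(X>330)&(X<640)&(Y>330)&(Y<500)
def rep(n,m):
    q=P[m]; r=cv2.minAreaRect(q[:,:2].astype(np.float32)); print(n,m.sum(),'zmed',np.median(q[:,2]).round(1),'rect',np.round(r[0],1),np.round(r[1],1),round(r[2],1))
rep('head',ok&(Z>59)&(Z<68)); rep('handle',ok&(Z>42)&(Z<49)&(X<525))
hsv=cv2.cvtColor(p,cv2.COLOR_RGB2HSV)
rep('mat',ok&(Z<8)&(hsv[...,0]<15)&(hsv[...,1]>110))
E
```

```text
time_s: 9.95
tool_pos: [0.4721, 0.3267, 0.2241]
orientation: [0.04, 0.999, -0.0, -0.003]
force: [-0.2, -0.1, -0.4]
gripper_width: 0.998
grasp_force: 0.0
time_s: 10.35
tool_pos: [0.4733, 0.4185, 0.2231]
orientation: [0.039, 0.999, -0.0, -0.003]
force: [-0.1, -0.4, -0.5]
gripper_width: 0.995
grasp_force: 0.0
t 10.3 at [473.3 418.5 223.1] F [-0.1 -0.4 -0.5] w 84.5 g 0.0
  rot [-0.01 -0.04  0.02] shift [-0.23 -0.1  -0.23]
head 2573 zmed 64.0 rect [556.3 411.5] [55.9 50. ] 85.2
handle 2850 zmed 46.0 rect [464.1 419.4] [ 21.9 123.2] 84.9
mat 5728 zmed 4.2 rect [555.1 387.4] [120.2 129. ] 10.1
```

```bash
python3 -c "
from h import *
plan(509.5,415.6,24,-4.95)"
```

```text
t 10.4 at [473.5 416.8 223.4] F [ 0.3 -0.5 -0. ] w 84.6 g 0.0
  rot [-0.01 -0.04  0.05] shift [-1.2   0.06  6.65]
```

```bash
python3 -m jog '[[-0.01,-0.04,0.05,-0.4,0,0,-1],[0,0,0,-0.5,0.06,0.5,-1],[0,0,0,-0.3,0,0.8,-1],[0,0,0,0,0,0.9,-1],[0,0,0,0,0,0.9,-1],[0,0,0,0,0,0.9,-1],[0,0,0,0,0,0.8,-1],[0,0,0,0,0,0.7,-1]]';python3 -m jog '[[0,0,0,0,0,0.6,-1],[0,0,0,0,0,0.3,-1],[0,0,0,0,0,0,-1]]';python3 -c "
from h import *
plan(509.5,415.6,24,-4.95)"
```

```text
time_s: 11.2
tool_pos: [0.5113, 0.4123, 0.0579]
orientation: [0.046, 0.999, 0.0, 0.0]
force: [0.7, 0.4, 0.2]
gripper_width: 0.999
grasp_force: 0.0
time_s: 11.5
tool_pos: [0.5106, 0.4126, 0.0317]
orientation: [0.045, 0.999, -0.0, -0.0]
force: [-0.6, 0.9, 0.0]
gripper_width: 0.997
grasp_force: 0.0
t 11.5 at [510.6 412.6  31.7] F [-0.6  0.9  0. ] w 84.8 g 0.0
  rot [-0.   -0.   -0.03] shift [0.04 0.1  0.26]
```

```bash
python3 -m jog '[[0,0,-0.03,0.04,0.1,0.25,-1],[0,0,0,0,0,0,0],[0,0,0,0,0,0,1],[0,0,0,0,0,0,1],[0,0,0,0,0,0,1],[0,0,0,0,0,0,1],[0,0,0,0,0,0,1],[0,0,0,0,0,0,1]]' 110;python3 -m jog '[[0,0,0,0,0,0,1],[0,0,0,0,0,-0.2,1],[0,0,0,0,0,-0.5,1],[0,0,0,0,0,-0.8,1],[0,0,0,0,0,-0.8,1],[0,0,0,0,0,-0.8,1],[0,0,0,0,0,-0.3,1],[0,0,0,0,0,0,1]]';python3 - <<'E'
from h import *
plan(509.5,415.6,24,-4.95)
p,d,c=grab('wrist'); save('w4.png',p)
E
```

```text
time_s: 12.3
tool_pos: [0.51, 0.4171, 0.0266]
orientation: [0.043, 0.999, 0.001, 0.001]
force: [-1.5, -1.5, 5.4]
gripper_width: 0.241
grasp_force: 106.0
time_s: 13.1
tool_pos: [0.51, 0.4173, 0.129]
orientation: [0.043, 0.999, 0.001, 0.001]
force: [0.4, 0.2, -4.3]
gripper_width: 0.242
grasp_force: 106.7
t 13.1 at [510.  417.3 129. ] F [ 0.4  0.2 -4.3] w 20.5 g 106.7
  rot [0.02 0.02 0.01] shift [ 0.01 -0.06  3.5 ]
```

View pics/w4.png

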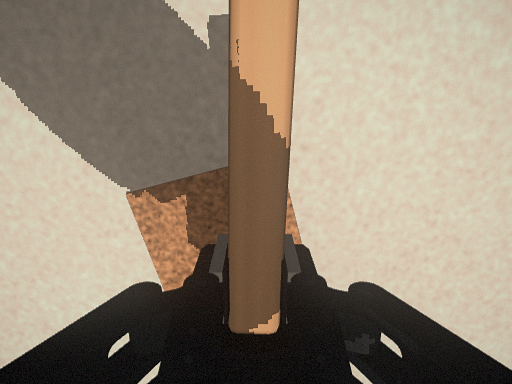

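Run:
```python
from h import *
p,d,c=load('wrist'); P=cloud(d,c)*1000
m=(d>0)&(P[...,2]>120)&(P[...,2]<190)&(np.abs(P[...,1]-420)<25)&(P[...,0]<480); hsv=cv2.cvtColor(p,cv2.COLOR_RGB2HSV); m&=hsv[...,1]>60
q=P[m]; print(m.sum(), 'dz/dx',np.polyfit(q[:,0],q[:,2],1), q[:,2].mean(), 'dy/dx',np.polyfit(q[:,0],q[:,1],1))
rplan(-47-46.5,177,145)
```

```text
13968 dz/dx [-2.41094305e-03  1.49395544e+02] 148.33150018263655 dy/dx [-1.10556166e-01  4.74969314e+02]
t 13.2 at [509.5 416.9 127.6] F [-0.2 -0.4 -3.6] w 20.4 g 106.7
  rot [0.01 0.01 0.22] shift [ 0.18 -9.8  -0.58]
  rack now [-88. 471.]
```

```bash
python3 -m jog '[[0.01,0.01,0.22,0,-0.4,-0.3,1],[0,0,0,0,-0.8,-0.3,1],[0,0,0,0,-1,0,1],[0,0,0,0.1,-1,0,1],[0,0,0,0.1,-1,0,1],[0,0,0,0,-1,0,1],[0,0,0,0,-1,0,1],[0,0,0,0,-1,0,1]]';python3 -m jog '[[0,0,0,0,-1,0,1],[0,0,0,0,-1,0,1],[0,0,0,0,-0.6,0,1],[0,0,0,0,0,0,1],[0,0,0,0,0,0,1]]';python3 -c "
from h import *
rplan(-93.5,177,110)"
```

```text
time_s: 13.95
tool_pos: [0.4773, 0.2011, 0.1453]
orientation: [0.06, 0.998, -0.0, -0.001]
force: [1.0, 0.0, -3.4]
gripper_width: 0.241
grasp_force: 107.5
time_s: 14.45
tool_pos: [0.4687, 0.125, 0.1456]
orientation: [0.06, 0.998, -0.0, -0.0]
force: [0.3, -0.4, -4.7]
gripper_width: 0.243
grasp_force: 107.9
t 14.4 at [468.7 125.  145.6] F [ 0.3 -0.4 -4.7] w 20.6 g 107.9
  rot [-0.   -0.01 -0.02] shift [-0.02  0.02  1.19]
  rack now [-94.1 176.4]
```

```bash
python3 -m jog '[[0,0,0,-0.02,0,0.5,1],[0,0,0,0,0,0.5,1],[0,0,0,0,0,0.2,1],[0,0,0,0,0,0.1,1],[0,0,0,0,0,0.1,1],[0,0,0,0,0,0.1,1],[0,0,0,0,0,0,1]]';python3 -m jog '[[0,0,0,0,0,0.1,1],[0,0,0,0,0,0.1,1],[0,0,0,0,0,0.1,1],[0,0,0,0,0,0.1,1],[0,0,0,0,0,0.1,1],[0,0,0,0,0,0,1]]';python3 -c "
from h import *
rplan(-93.5,177,86)"
```

```text
time_s: 15.15
tool_pos: [0.47, 0.1258, 0.101]
orientation: [0.059, 0.998, 0.0, 0.0]
force: [0.5, 1.3, -2.2]
gripper_width: 0.239
grasp_force: 108.2
time_s: 15.75
tool_pos: [0.47, 0.1257, 0.0861]
orientation: [0.059, 0.998, 0.0, 0.0]
force: [-3.9, 0.8, 11.5]
gripper_width: 0.239
grasp_force: 110.2
t 15.8 at [470.  125.7  86.1] F [-3.9  0.8 11.5] w 20.4 g 110.2
  rot [ 0.  0. -0.] shift [ 0.02 -0.01  0.  ]
  rack now [-92.9 177.2]
```

```bash
python3 -m jog '[[0,0,0,0,0,0.06,1],[0,0,0,0,0,0.06,1],[0,0,0,0,0,0,1]]';python3 -m jog '[[0,0,0,0,0,0.06,1],[0,0,0,0,0,0.06,1],[0,0,0,0,0,0,1]]';python3 -c "
from h import *
rplan(-93.5,177,86); print(sensors.sense()['wrist_torque'])"
```

```text
time_s: 16.05
tool_pos: [0.47, 0.1256, 0.0831]
orientation: [0.059, 0.998, 0.0, 0.0]
force: [-9.8, 0.6, 22.0]
gripper_width: 0.245
grasp_force: 111.8
time_s: 16.35
tool_pos: [0.4691, 0.1256, 0.0795]
orientation: [0.059, 0.998, 0.0, -0.0]
force: [-19.1, 1.3, 32.4]
gripper_width: 0.243
grasp_force: 115.3
t 16.4 at [469.1 125.6  79.5] F [-19.1   1.3  32.4] w 20.7 g 115.3
  rot [ 0. -0. -0.] shift [-0.01 -0.   -0.22]
  rack now [-93.8 177. ]
[-0.14289571  2.54268584 -0.13345511]
```

```bash
python3 -m jog '[[0,0,0,0,0,-0.3,1],[0,0,0,0,0,-0.6,1],[0,0,0,0,0,-0.8,1],[0,0,0,0,0,-0.8,1],[0,0,0,0.5,0.3,-0.5,1],[0,0,0,1,0.3,0,1],[0,0,0,1,0.3,0,1],[0,0,0,0,0,0,1]]';python3 - <<'E'
from h import *
rplan(-93.5,177,86)
p,d,c=grab('wrist'); 
P=cloud(d,c)*1000; save('w5.png',p); t=sensors.sense()['tool_pos']*1000
hsv=cv2.cvtColor(p,cv2.COLOR_RGB2HSV)
r=P[...,:2]-t[:2]; m=(d>0)&(P[...,2]>t[2]-15)&(hsv[...,1]>60)&(hsv[...,2]>40)&(abs(r@UY)<14)&(r@UX<-25)&(r@UX>-110)
q=P[m]; a=r[m]@UX; print(m.sum(),'slope',np.polyfit(a,q[:,2]-t[2],1))
p,d,c=grab('scene');P=cloud(d,c)*1000
X=(P[...,:2]-O)@UX;Y=(P[...,:2]-O)@UY;Z=P[...,2]
for n,s in(('a',-40),('b',40)):
    m=(d>0)&(np.hypot(X-s,Y-175)<11)&(Z>50)&(Z<95); print(n,m.sum(),np.percentile(Z[m],[50,80,95]).round(1) if m.sum() else '')
save('s5.png',cv2.resize(p[170:290,200:380],(800,533),interpolation=cv2.INTER_CUBIC))
E
```

```text
time_s: 17.15
tool_pos: [0.3959, 0.1618, 0.1685]
orientation: [0.058, 0.998, -0.0, -0.001]
force: [0.3, -0.3, -3.3]
gripper_width: 0.24
grasp_force: 110.0
t 17.1 at [395.9 161.8 168.5] F [ 0.3 -0.3 -3.3] w 20.4 g 110.0
  rot [-0.   -0.01  0.01] shift [-2.58 -0.91  2.75]
  rack now [-170.8  204.3]
14049 slope [ 0.10837823 20.26372884]
a 36 [63.  64.7 65.6]
b 56 [80.2 82.1 83.8]
```

View pics/s5.png

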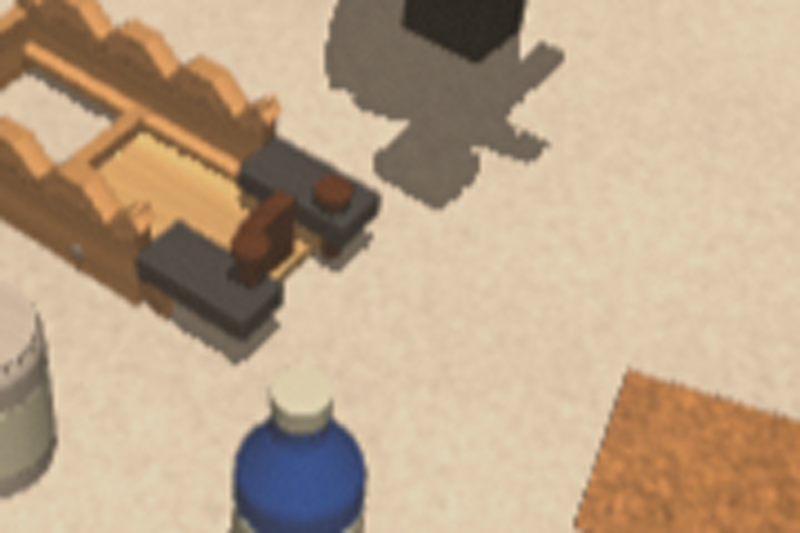

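```bash
python3 -m jog '[[0,0,0,-0.6,-0.15,0,1],[0,0,0,-0.9,-0.15,0,1],[0,0,0,-0.9,-0.15,0,1],[0,0,0,-0.9,-0.15,0,1],[0,0,0,-0.9,-0.15,0,1],[0,0,0,-0.9,-0.15,0,1],[0,0,0,-0.6,0,0,1],[0,0,0,0,0,0,1]]';python3 -m jog '[[0,0.36,0,0,0,0,1],[0,0.36,0,0,0,0,1],[0,0,0,0,0,0,1],[0,0,0,0,0,0,1]]';python3 - <<'E'
from h import *
rplan(0.5,177,110)
p,d,c=grab('wrist'); 
P=cloud(d,c)*1000; t=sensors.sense()['tool_pos']*1000
hsv=cv2.cvtColor(p,cv2.COLOR_RGB2HSV)
r=P[...,:2]-t[:2]; m=(d>0)&(P[...,2]>t[2]-15)&(hsv[...,1]>60)&(hsv[...,2]>40)&(abs(r@UY)<14)&(r@UX<-25)&(r@UX>-110)
q=P[m]; a=r[m]@UX; print(m.sum(),'slope',np.polyfit(a,q[:,2]-t[2],1))
E
```

```text
time_s: 18.05
tool_pos: [0.5676, 0.1129, 0.1675]
orientation: [0.06, 0.998, -0.0, -0.0]
force: [-0.4, -0.6, -4.0]
gripper_width: 0.235
grasp_force: 109.9
time_s: 18.45
tool_pos: [0.5655, 0.1139, 0.1681]
orientation: [0.059, 0.997, 0.003, -0.053]
force: [-0.6, -0.4, -3.9]
gripper_width: 0.238
grasp_force: 109.9
t 18.4 at [565.5 113.9 168.1] F [-0.6 -0.4 -3.9] w 20.3 g 109.9
  rot [-0.   -0.71 -0.01] shift [0.09 0.01 1.94]
  rack now [  3.3 176.7]
13489 slope [2.10048979e-03 1.96325671e+01]
```

```bash
python3 -m jog '[[0,0,0,-0.04,0,0.5,1],[0,0,0,-0.05,0,0.6,1],[0,0,0,-0.04,0,0.5,1],[0,0,0,-0.03,0,0.3,1],[0,0,0,-0.01,0,0.1,1],[0,0,0,0,0,0,1]]';python3 -m jog '[[0,0,0,-0.01,0,0.1,1],[0,0,0,-0.01,0,0.1,1],[0,0,0,-0.01,0,0.1,1],[0,0,0,-0.01,0,0.1,1],[0,0,0,-0.01,0,0.1,1],[0,0,0,0,0,0,1]]';python3 -c "
from h import *
rplan(0.5,177,86)"
```

```text
time_s: 19.1
tool_pos: [0.5637, 0.1144, 0.1087]
orientation: [0.059, 0.997, 0.003, -0.054]
force: [0.6, -0.3, -3.1]
gripper_width: 0.241
grasp_force: 110.0
time_s: 19.7
tool_pos: [0.5638, 0.1144, 0.0931]
orientation: [0.059, 0.997, 0.003, -0.054]
force: [1.2, -0.5, -2.9]
gripper_width: 0.242
grasp_force: 110.5
t 19.7 at [563.8 114.4  93.1] F [ 1.2 -0.5 -2.9] w 20.6 g 110.5
  rot [ 0.   -0.72 -0.  ] shift [0.03 0.   0.24]
  rack now [  1.5 177. ]
```

```bash
python3 -m jog '[[0,0,0,-0.01,0,0.1,1],[0,0,0,-0.01,0,0.08,1],[0,0,0,0,0,0.06,1],[0,0,0,0,0,0,1]]';python3 -m jog '[[0,0,0,0,0,0.05,1],[0,0,0,0,0,0,1]]';python3 -m jog '[[0,0,0,0,0,0.05,1],[0,0,0,0,0,0,1]]';python3 -c "
from h import *
rplan(0.5,177,86)"
```

```text
time_s: 20.1
tool_pos: [0.5635, 0.1144, 0.0859]
orientation: [0.059, 0.997, 0.003, -0.054]
force: [0.4, -0.2, -1.5]
gripper_width: 0.242
grasp_force: 110.5
time_s: 20.3
tool_pos: [0.5634, 0.1145, 0.0854]
orientation: [0.059, 0.997, 0.003, -0.054]
force: [-2.1, -1.6, 11.5]
gripper_width: 0.241
grasp_force: 112.5
time_s: 20.5
tool_pos: [0.5635, 0.1146, 0.0851]
orientation: [0.059, 0.997, 0.003, -0.053]
force: [-7.8, -0.8, 27.5]
gripper_width: 0.246
grasp_force: 114.8
t 20.5 at [563.5 114.6  85.1] F [-7.8 -0.8 27.5] w 20.9 g 114.8
  rot [ 0.   -0.71 -0.  ] shift [ 0.02 -0.   -0.03]
  rack now [  1.2 177.1]
```

```bash
python3 -m jog '[[0,0,0,0,0,-0.3,1],[0,0,0,0.06,0,-0.7,1],[0,0,0,0.06,0,-0.8,1],[0,0,0,0.06,0,-0.8,1],[0,0,0,0,1,0,1],[0,0,0,0,1,0,1],[0,0,0,0,1,0,1],[0,0,0,0,0,0,1]]';python3 - <<'E'
from h import *
rplan(-93.5,177,86)
p,d,c=grab('wrist'); 
P=cloud(d,c)*1000;t=sensors.sense()['tool_pos']*1000
hsv=cv2.cvtColor(p,cv2.COLOR_RGB2HSV)
r=P[...,:2]-t[:2]; m=(d>0)&(P[...,2]>t[2]-15)&(hsv[...,1]>60)&(hsv[...,2]>40)&(abs(r@UY)<14)&(r@UX<-25)&(r@UX>-110)
q=P[m]; a=r[m]@UX; print(m.sum(),'slope',np.polyfit(a,q[:,2]-t[2],1))
def pegs(d,c):
    P=cloud(d,c)*1000; X=(P[...,:2]-O)@UX;Y=(P[...,:2]-O)@UY;Z=P[...,2]
    for n,s in(('a',-40),('b',40)):
        m=(d>0)&(np.hypot(X-s,Y-175)<11)&(Z>50)&(Z<95); print(n,m.sum(),np.percentile(Z[m],[20,50,80,95]).round(1) if m.sum() else '')
pegs(d,c)
p,d,c=grab('scene');pegs(d,c)
E
```

```text
time_s: 21.3
tool_pos: [0.5764, 0.2066, 0.1606]
orientation: [0.058, 0.997, 0.003, -0.055]
force: [-0.8, -0.5, -3.1]
gripper_width: 0.238
grasp_force: 110.0
t 21.3 at [576.4 206.6 160.6] F [-0.8 -0.5 -3.1] w 20.3 g 110.0
  rot [ 0.   -0.73  0.02] shift [ 3.22 -3.1   2.49]
  rack now [  3.2 270. ]
13543 slope [5.88859434e-04 2.00191727e+01]
a 745 [63.5 64.  64.6 65.1]
b 651 [63.4 64.  64.5 65. ]
a 0 
b 38 [62.7 63.8 65.  66.4]
```

```bash
python3 -m jog '[[0,0,0,0.3,0.6,0,1],[0,0,0,0.5,1,0,1],[0,0,0,0.5,1,0,1],[0,0,0,0.5,1,0,1],[0,0,0,0.5,1,0,1],[0,0,0,0.5,1,0,1],[0,0,0,0.16,0.29,0,1],[0,0,0,0,0,0,1]]';python3 -c "
from h import *
s=sensors.sense(); t=s['tool_pos']*1000; w=np.array([509,392.5,50])-t
print(t.round(1), s['force'].round(1), 'shift world50 ->tool', (R.from_quat(s['orientation']).inv().apply(w)/30).round(2))
print((R.from_quat(s['orientation']).inv().apply([0,0,-10])/30).round(3))"
```

```text
time_s: 22.2
tool_pos: [0.5095, 0.3897, 0.1707]
orientation: [0.058, 0.997, 0.003, -0.054]
force: [0.0, -0.2, -3.2]
gripper_width: 0.235
grasp_force: 110.0
[509.5 389.7 170.7] [ 0.  -0.2 -3.2] shift world50 ->tool [-0.41  0.09  4.  ]
[-0.036  0.     0.331]
```

```bash
python3 -m jog '[[0,0,0,-0.05,0.09,0.6,1],[0,0,0,-0.08,0,0.8,1],[0,0,0,-0.08,0,0.8,1],[0,0,0,-0.08,0,0.8,1],[0,0,0,-0.07,0,0.7,1],[0,0,0,-0.05,0,0.4,1],[0,0,0,0,0,0,1]]';python3 -m jog '[[0,0,0,-0.02,0,0.2,1],[0,0,0,-0.02,0,0.2,1],[0,0,0,-0.01,0,0.1,1],[0,0,0,0,0,0,1]]';python3 -c "
from h import *
s=sensors.sense(); t=s['tool_pos']*1000; w=np.array([509,392.5,26])-t
print(t.round(1), s['force'].round(1), 'shift', (R.from_quat(s['orientation']).inv().apply(w)/30).round(2))"
```

```text
time_s: 22.9
tool_pos: [0.509, 0.3904, 0.0459]
orientation: [0.06, 0.997, 0.002, -0.055]
force: [-0.5, -0.1, -3.2]
gripper_width: 0.242
grasp_force: 110.1
time_s: 23.3
tool_pos: [0.5091, 0.3921, 0.0321]
orientation: [0.059, 0.997, 0.003, -0.054]
force: [0.7, 0.5, -3.2]
gripper_width: 0.242
grasp_force: 110.1
[509.1 392.1  32.1] [ 0.7  0.5 -3.2] shift [-0.02  0.01  0.2 ]
```

```bash
python3 -m jog '[[0,0,0,-0.01,0,0.1,1],[0,0,0,-0.01,0,0.08,1],[0,0,0,0,0,0,1]]';python3 -m jog '[[0,0,0,0,0,0.04,1],[0,0,0,0,0,0,1]]';python3 -c "
from h import *
s=sensors.sense(); t=s['tool_pos']*1000; print(t.round(1), s['force'].round(1))"
```

```text
time_s: 23.6
tool_pos: [0.509, 0.3921, 0.0265]
orientation: [0.059, 0.997, 0.003, -0.054]
force: [0.3, -0.3, -4.1]
gripper_width: 0.243
grasp_force: 110.1
time_s: 23.8
tool_pos: [0.5092, 0.3923, 0.0259]
orientation: [0.059, 0.997, 0.003, -0.054]
force: [-0.9, 0.3, -1.6]
gripper_width: 0.24
grasp_force: 110.6
[509.2 392.3  25.9] [-0.9  0.3 -1.6]
```

```bash
python3 -m jog '[[0,0,0,0,0,0.02,1],[0,0,0,0,0,0,0.2],[0,0,0,0,0,0,-0.2],[0,0,0,0,0,0,-0.5],[0,0,0,0,0,0,-0.5],[0,0,0,0,0,0,-0.5],[0,0,0,0,0,0,-0.5]]' 60;python3 -m jog '[[0,0,0,0.03,0,-0.3,-0.5],[0,0,0,0.08,0,-0.8,-0.5],[0,0,0,0.1,0,-1,-0.5],[0,0,0,0.1,0,-1,-0.5],[0,0,0,0.1,0,-1,-0.5],[0,0,0,0.1,0,-1,-0.5],[0,-0.36,0,0.1,0,-1,-0.5],[0,-0.36,0,0,0,0,-0.5]]';python3 - <<'E'
from h import *
plan(500,392,230,-6.75)
p,d,c=grab('wrist'); P=cloud(d,c)*1000
ok=d>0; X,Y,Z=P[...,0],P[...,1],P[...,2]; ok&=(X>330)&(X<640)&(Y>310)&(Y<500)
def rep(n,m):
    q=P[m]; r=cv2.minAreaRect(q[:,:2].astype(np.float32)); print(n,m.sum(),'zmed',np.median(q[:,2]).round(1),'rect',np.round(r[0],1),np.round(r[1],1),round(r[2],1))
rep('head',ok&(Z>59)&(Z<68)&(X>520)); rep('handle',ok&(Z>42)&(Z<49)&(X<525))
p,d,c=grab('top'); P=cloud(d,c)*1000; save('top2.png',cv2.resize(p[100:300,100:420],(800,500),interpolation=cv2.INTER_CUBIC))
ok=(d>0)&(P[...,2]>16)&(P[...,2]<45); 
for a,b in((505,575),(430,505)): rep('rail',ok&(P[...,0]>a)&(P[...,0]<b)&(P[...,1]<-230)&(P[...,1]>-470))
E
```

```text
time_s: 24.5
tool_pos: [0.509, 0.3922, 0.025]
orientation: [0.059, 0.997, 0.003, -0.054]
force: [-0.4, -0.1, -0.6]
gripper_width: 0.75
grasp_force: 0.0
time_s: 25.3
tool_pos: [0.5123, 0.3929, 0.2138]
orientation: [0.059, 0.998, 0.002, 0.003]
force: [0.3, 0.5, 0.2]
gripper_width: 0.75
grasp_force: 0.0
t 25.3 at [512.3 392.9 213.8] F [0.3 0.5 0.2] w 63.7 g 0.0
  rot [ 0.03  0.04 -0.01] shift [ 0.4  -0.08 -0.54]
head 2960 zmed 64.1 rect [556.  388.2] [56.2 49.3] 83.5
handle 3374 zmed 46.0 rect [464.7 399. ] [ 22.  123.1] 83.2
rail 247 zmed 26.8 rect [ 537.5 -356.3] [ 31.3 178.6] 0.4
rail 262 zmed 26.3 rect [ 469.3 -346.3] [ 29.2 181.5] 0.8
```

View pics/top2.png

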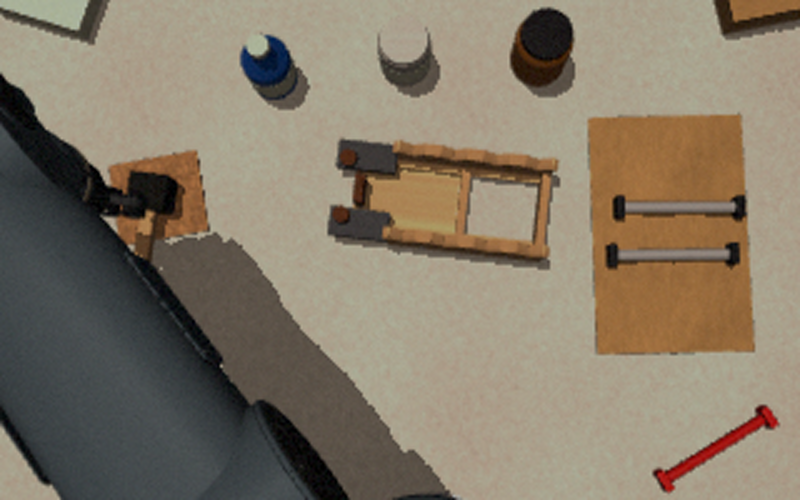

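Both pegs are down, the mallet is back at the mat centre and the bystanders haven't moved. I turn the tool by 83° and go to the rails.

```bash
python3 -m jog '[[0,0,0.6,0,0,-0.3,-0.5],[0,0,0.9,0,0,-0.3,-0.5],[0,0,0.9,0,0,-0.3,-0.5],[0,0,0.9,0,0,0,-0.5],[0,0,0.9,0,0,0,-0.5],[0,0,0.9,0,0,0,-0.5],[0,0,0.9,0,0,0,-0.5],[0,0,0.9,0,0,0,-0.5]]';python3 -m jog '[[0,0,0.9,0,0,0,-0.5],[0,0,0.9,0,0,0,-0.5],[0,0,0.9,0,0,0,-0.5],[0,0,0,0,0,0,-0.5]]';python3 -c "
from h import *
plan(537,-320,240,-90); print(sensors.sense()['joints'].round(2))"
```

```text
time_s: 26.2
tool_pos: [0.5102, 0.3916, 0.2352]
orientation: [0.548, 0.837, -0.001, -0.001]
force: [-0.4, -0.7, 0.7]
gripper_width: 0.753
grasp_force: 0.0
time_s: 26.6
tool_pos: [0.5103, 0.3916, 0.2353]
orientation: [0.704, 0.711, -0.001, -0.001]
force: [-0.0, 0.8, -0.7]
gripper_width: 0.756
grasp_force: 0.0
t 26.6 at [510.3 391.6 235.3] F [-0.   0.8 -0.7] w 64.2 g 0.0
  rot [-0.02  0.    0.07] shift [-23.72   0.89  -0.16]
[0.65 0.53 0.41 1.45 0.   2.22]
```

```bash
python3 -m jog '[[0,0,0.07,-0.5,0,0,-0.5],[0,0,0,-1,0,0,-0.5],[0,0,0,-1,0,0,-0.5],[0,0,0,-1,0,0,-0.5],[0,0,0,-1,0,0,-0.5],[0,0,0,-1,0,0,-0.5],[0,0,0,-1,0,0,-0.5],[0,0,0,-1,0,0,-0.5]]';python3 -m jog '[[0,0,0,-1,0,0,-0.5],[0,0,0,-1,0.1,0,-0.5],[0,0,0,-1,0.1,0,-0.5],[0,0,0,-1,0.1,0,-0.5],[0,0,0,-1,0.1,0,-0.5],[0,0,0,-1,0.1,0,-0.5],[0,0,0,-1,0.1,0,-0.5],[0,0,0,-1,0.1,0,-0.5]]';python3 -m jog '[[0,0,0,-1,0.1,0,-0.5],[0,0,0,-1,0.09,0,-0.5],[0,0,0,-1,0,0,-0.5],[0,0,0,-1,0,0,-0.5],[0,0,0,-1,0,0,-0.5],[0,0,0,-1,0,0,-0.5],[0,0,0,-1,0,0,-0.5],[0,0,0,0,0,0,-0.5]]';python3 - <<'E'
from h import *
plan(537,-356,240,-90)
p,d,c=grab('wrist'); P=cloud(d,c)*1000; X,Y,Z=P[...,0],P[...,1],P[...,2]; save('w6.png',p)
hsv=cv2.cvtColor(p,cv2.COLOR_RGB2HSV)
for a,b in((505,575),(435,503)):
    m=(d>0)&(Z>22)&(Z<45)&(X>a)&(X<b)&(Y<-240)&(Y>-460)
    q=P[m]; 
    if len(q)<50: print('few',len(q)); continue
    r=cv2.minAreaRect(q[:,:2].astype(np.float32)); print('rail',m.sum(),'rect',np.round(r[0],1),np.round(r[1],1),round(r[2],2))
    mm=m&(hsv[...,2]>60); q=P[mm]; k=np.polyfit(q[:,1],q[:,0],1); print('  tube dx/dy',np.degrees(np.arctan(k[0])).round(2),'ymid',(q[:,1].min()+q[:,1].max())/2,'top',np.percentile(q[:,2],90))
E
```

```text
time_s: 27.4
tool_pos: [0.5107, 0.1657, 0.2357]
orientation: [0.705, 0.71, -0.0, -0.001]
force: [0.1, -0.3, 0.0]
gripper_width: 0.75
grasp_force: 0.0
time_s: 28.2
tool_pos: [0.5323, -0.0742, 0.2358]
orientation: [0.705, 0.709, -0.0, -0.001]
force: [2.6, 1.0, -0.1]
gripper_width: 0.746
grasp_force: 0.0
time_s: 29.0
tool_pos: [0.538, -0.286, 0.235]
orientation: [0.706, 0.708, -0.0, -0.001]
force: [0.8, 0.7, 0.3]
gripper_width: 0.754
grasp_force: 0.0
t 29.0 at [ 538. -286.  235.] F [0.8 0.7 0.3] w 64.1 g 0.0
  rot [-0.01 -0.01  0.02] shift [-2.33 -0.03 -0.17]
rail 4371 rect [ 529.9 -357.8] [ 52.  181.8] 0.78
  tube dx/dy 0.36 ymid -357.4981413320625 top 28.92991204001759
rail 159 rect [ 500.  -359.2] [  7.  178.4] 0.41
  tube dx/dy 0.68 ymid -359.55033127985325 top 34.701804042304495
```

View pics/w6.png

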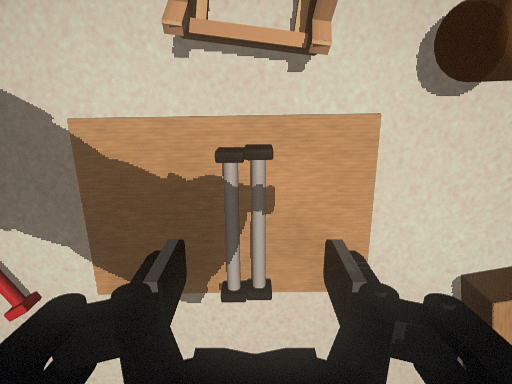

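The near rail has been knocked up against the far one. The tubes are now at u≈232 and u≈259 with their caps touching. I measure the gap.

Run:
```python
from h import *
p,d,c=load('wrist'); P=cloud(d,c)*1000; X,Y,Z=P[...,0],P[...,1],P[...,2]
sat=cv2.cvtColor(p,cv2.COLOR_RGB2HSV)[...,1]
for y in(-300,-330,-350,-370,-400,-420):
    m=(d>0)&(abs(Y-y)<6)&(X>470)&(X<570)
    t=m&(Z>18)
    xs=np.sort(X[t]); g=np.argmax(np.diff(xs)); print(y,xs[0].round(1),xs[g].round(1),'|',xs[g+1].round(1),xs[-1].round(1))
m=(d>0)&(Z>30)&(X>470)&(X<570); 
for lo,hi in((-300,-230),(-480,-400)):
    q=P[m&(Y>lo)&(Y<hi)]; print('caps x',q[:,0].min(),q[:,0].max(),'y',np.percentile(q[:,1],[1,99]),'n',len(q))
    for a,b in((480,519),(524,560)): k=q[(q[:,0]>a)&(q[:,0]<b)]; print('   ',a,np.percentile(k,[1,99],axis=0).round(1).tolist() if len(k) else '')
```

```text
-300 483.3 548.1 | 568.9 569.4
-330 502.8 518.5 | 534.0 548.5
-350 503.5 518.4 | 534.0 548.7
-370 504.3 519.1 | 534.1 549.0
-400 503.6 519.0 | 534.1 549.4
-420 504.3 518.8 | 534.1 549.7
caps x 471.65904737825633 569.9984645207473 y [-293.95993862 -266.71631166] n 26805
    480 [[480.3, -294.7, 33.9], [518.3, -267.0, 313.5]]
    524 [[524.3, -276.2, 33.0], [559.8, -265.6, 315.6]]
caps x 497.67027947498065 556.7101666734885 y [-448.37303655 -434.51033792] n 493
    480 [[497.8, -448.6, 30.4], [518.2, -437.5, 35.6]]
    524 [[524.9, -446.9, 30.4], [556.5, -434.3, 35.2]]
```

```bash
python3 -m jog '[[0,0,0.02,-0.5,0.1,0.3,0.3],[0,0,0,-0.9,0.2,0.6,0.3],[0,0,0,-0.8,0.1,0.8,0.3],[0,0,0,-0.15,0,0.8,0.3],[0,0,0,0,0,0.8,0.3],[0,0,0,0,0,0.8,0.3],[0,0,0,0,0,0.5,0.3],[0,0,0,0,0,0,0.3]]' 60;python3 -c "
from h import *
plan(549.2,-356.4,20,-90.3)"
```

```text
time_s: 29.85
tool_pos: [0.5496, -0.3522, 0.0952]
orientation: [0.707, 0.708, -0.0, -0.002]
force: [-0.2, 0.3, 0.4]
gripper_width: 0.353
grasp_force: 0.0
t 29.9 at [ 549.6 -352.2   95.2] F [-0.2  0.3  0.4] w 30.0 g 0.0
  rot [-0.02 -0.02  0.04] shift [-0.14 -0.01  2.51]
```

```bash
python3 -m jog '[[-0.02,-0.02,0.04,-0.12,-0.02,0.6,0.3],[0,0,0,0,0,0.6,0.3],[0,0,0,0,0,0.2,0.3],[0,0,0,0,0,0,0.3]]';python3 - <<'E'
from h import *
plan(549.2,-356.4,20,-90.3)
p,d,c=grab('wrist'); save('w7.png',p)
E
```

```text
time_s: 30.25
tool_pos: [0.55, -0.3568, 0.0557]
orientation: [0.709, 0.705, -0.0, 0.002]
force: [0.2, 0.3, 0.7]
gripper_width: 0.346
grasp_force: 0.0
t 30.2 at [ 550.  -356.8   55.7] F [0.2 0.3 0.7] w 29.4 g 0.0
  rot [ 0.01  0.01 -0.  ] shift [ 0.01 -0.03  1.19]
```

View pics/w7.png

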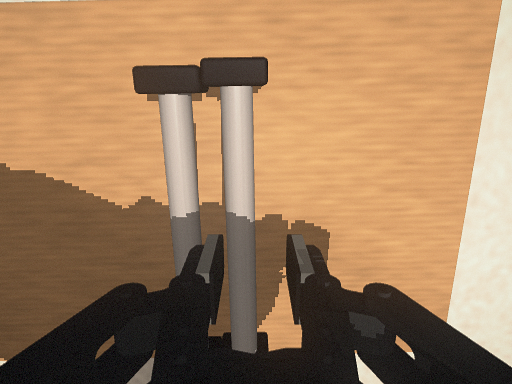

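The inner finger is at u≈190–222, just left of the far tube (u 225–255). I lower it gently while watching the force.

```bash
python3 -m jog '[[0,0,0,0,-0.03,0.3,0.3],[0,0,0,0,0,0.2,0.3],[0,0,0,0,0,0.1,0.3],[0,0,0,0,0,0,0.3]]'; python3 -m jog '[[0,0,0,0,0,0.1,0.3],[0,0,0,0,0,0.1,0.3],[0,0,0,0,0,0,0.3]]'; python3 -m jog '[[0,0,0,0,0,0.1,0.3],[0,0,0,0,0,0.1,0.3],[0,0,0,0,0,0,0.3]]'
```

```text
time_s: 30.7
tool_pos: [0.549, -0.357, 0.0373]
orientation: [0.71, 0.705, -0.0, 0.002]
force: [0.4, -0.6, 0.2]
gripper_width: 0.352
grasp_force: 0.0
time_s: 31.0
tool_pos: [0.5491, -0.357, 0.0314]
orientation: [0.71, 0.705, -0.0, 0.002]
force: [-0.2, -1.0, -0.2]
gripper_width: 0.348
grasp_force: 0.0
time_s: 31.3
tool_pos: [0.5491, -0.357, 0.0253]
orientation: [0.71, 0.705, -0.0, 0.002]
force: [-0.1, -0.2, -1.3]
gripper_width: 0.354
grasp_force: 0.0
```

```bash
python3 -m jog '[[0,0,0,0,0,0.1,0.3],[0,0,0,0,0,0.08,0.3],[0,0,0,0,0,0,0.4],[0,0,0,0,0,0,0.6],[0,0,0,0,0,0,1],[0,0,0,0,0,0,1],[0,0,0,0,0,0,1],[0,0,0,0,0,0,1]]' 80; python3 -m jog '[[0,0,0,0,0,0,1],[0,0,0,0,0,-0.2,1],[0,0,0,0,0,-0.4,1],[0,0,0,0,0,-0.8,1],[0,0,0,0,0,-0.9,1],[0,0,0,0,0,-0.9,1],[0,0,0,0,0,-0.9,1],[0,0,0,0,0,0,1]]'
python3 - <<'E'
from h import *
plan(549.2,-356.4,20,-90.3)
p,d,c=grab('wrist'); save('w8.png',p)
P=cloud(d,c)*1000; t=sensors.sense()['tool_pos']*1000
m=(d>0)&(P[...,2]>t[2]-12)&(P[...,2]<t[2]+40)&(abs(P[...,0]-t[0])<6)&(P[...,1]>t[1]+25)&(P[...,1]<t[1]+75); q=P[m]
print(m.sum(),'z vs y',np.polyfit(q[:,1]-t[1],q[:,2]-t[2],1),'x vs y',np.polyfit(q[:,1]-t[1],q[:,0]-t[0],1))
m=(d>0)&(P[...,2]>t[2]-30)&(P[...,2]<t[2]+40)&(abs(P[...,0]-t[0])<25)&(P[...,1]>t[1]+60)&(P[...,1]<t[1]+130);print('cap end', np.percentile(P[m][:,1]-t[1],[1,50,99]).round(1),m.sum())
E
```

```text
time_s: 32.1
tool_pos: [0.5495, -0.3573, 0.0207]
orientation: [0.71, 0.705, 0.0, 0.002]
force: [-1.2, -0.1, 3.7]
gripper_width: 0.155
grasp_force: 78.3
time_s: 32.9
tool_pos: [0.5506, -0.3579, 0.1484]
orientation: [0.71, 0.705, 0.001, 0.005]
force: [0.8, -0.2, -0.5]
gripper_width: 0.154
grasp_force: 78.2
t 32.9 at [ 550.6 -357.9  148.4] F [ 0.8 -0.2 -0.5] w 13.1 g 78.2
  rot [ 0.06  0.04 -0.01] shift [ 0.05 -0.05  4.28]
3857 z vs y [-2.74480191e-03  8.03393202e+00] x vs y [ 0.00342428 -0.20549744]
cap end [60.5 79.7 89.1] 5205
```

View pics/w8.png

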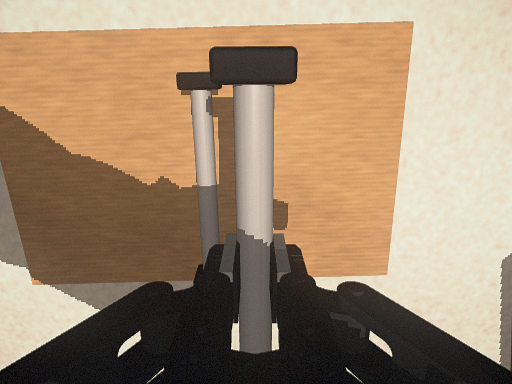

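```bash
python3 -m jog '[[0.06,0.04,-0.5,0,0,0,1],[0,0,-0.9,0,0,0,1],[0,0,-0.9,0,0,0,1],[0,0,-0.9,0,0,0,1],[0,0,-0.9,0,0,0,1],[0,0,-0.9,0,0,0,1],[0,0,-0.9,0,0,0,1],[0,0,-0.9,0,0,0,1]]';python3 -m jog '[[0,0,-0.9,0,0,0,1],[0,0,-0.9,0,0,0,1],[0,0,-0.9,0,0,0,1],[0,0,-0.2,0,0,0,1],[0,0,0,0,0,0,1]]';python3 -c "
from h import *
rplan(0,-29,140)"
```

```text
time_s: 33.75
tool_pos: [0.5485, -0.3566, 0.1426]
orientation: [0.273, 0.962, 0.001, -0.004]
force: [1.3, -0.4, -1.5]
gripper_width: 0.153
grasp_force: 78.1
time_s: 34.25
tool_pos: [0.5487, -0.3567, 0.143]
orientation: [0.062, 0.998, 0.001, -0.004]
force: [0.2, -0.3, -1.8]
gripper_width: 0.153
grasp_force: 78.1
t 34.2 at [ 548.7 -356.7  143. ] F [ 0.2 -0.3 -1.8] w 13.0 g 78.1
  rot [ 0.02 -0.05 -0.05] shift [1.4  8.79 0.1 ]
  rack now [  41.9 -292.6]
```

```bash
python3 -m jog '[[0.02,-0.05,-0.05,0.1,0.5,0,1],[0,0,0,0.2,1,0,1],[0,0,0,0.2,1,0,1],[0,0,0,0.2,1,0,1],[0,0,0,0.2,1,0,1],[0,0,0,0.2,1,0,1],[0,0,0,0.2,1,0,1],[0,0,0,0.1,1,0,1]]';python3 -m jog '[[0,0,0,0,1,0,1],[0,0,0,0,0.29,0,1],[0,0,0,0,0,0,1],[0,0,0,0,0,0,1]]';python3 - <<'E'
from h import *
rplan(0,-29,100)
p,d,c=grab('wrist'); save('w9.png',p)
P=cloud(d,c)*1000; t=sensors.sense()['tool_pos']*1000
X=(P[...,:2]-t[:2])@UX;Y=(P[...,:2]-t[:2])@UY;Z=P[...,2]-t[2]
m=(d>0)&(Z>-12)&(Z<40)&(abs(Y)<6)&(X<-25)&(X>-75)
print(m.sum(),'z vs x',np.polyfit(X[m],Z[m],1),'y vs x',np.polyfit(X[m],Y[m],1))
m=(d>0)&(Z>-30)&(Z<40)&(abs(Y)<25)&(X<-60)&(X>-130);print('cap end', np.percentile(X[m],[1,50,99]).round(1))
# rack crossbars and notches
Xr=(P[...,:2]-O)@UX;Yr=(P[...,:2]-O)@UY;Zr=P[...,2]
for y in range(-70,100,8):
    m=(d>0)&(abs(Xr+60)<6)&(abs(Yr-y)<3)&(Zr<90); print(y,(np.median(Zr[m]).round(1) if m.sum()>3 else None),end=' ')
E
```

```text
time_s: 35.05
tool_pos: [0.5327, -0.1273, 0.1432]
orientation: [0.06, 0.998, -0.001, 0.0]
force: [0.4, -0.0, -1.1]
gripper_width: 0.153
grasp_force: 78.2
time_s: 35.45
tool_pos: [0.5377, -0.0907, 0.1432]
orientation: [0.058, 0.998, -0.001, 0.0]
force: [0.3, -0.6, -1.0]
gripper_width: 0.153
grasp_force: 78.3
t 35.5 at [537.7 -90.7 143.2] F [ 0.3 -0.6 -1. ] w 13.0 g 78.3
  rot [-0.01  0.01  0.01] shift [-0.01  0.02  1.44]
  rack now [ -0.3 -29.7]
3838 z vs x [-3.42452118e-03  5.62218073e+00] y vs x [0.00077555 0.12374459]
cap end [-89.2 -79.7 -60.5]
-70 79.3 -62 80.3 -54 80.2 -46 79.4 -38 None -30 None -22 None -14 77.1 -6 80.3 2 80.3 10 80.1 18 73.9 26 65.5 34 67.3 42 75.2 50 80.5 58 80.5 66 80.4 74 75.7 82 67.6 90 65.4 98 73.4
```

```bash
python3 -m jog '[[0,0,0,0,0.02,0.4,1],[0,0,0,0,0,0.6,1],[0,0,0,0,0,0.6,1],[0,0,0,0,0,0.4,1],[0,0,0,0,0,0.1,1],[0,0,0,0,0,0,1]]';python3 -m jog '[[0,0,0,0,0,0.1,1],[0,0,0,0,0,0,1]]';python3 -m jog '[[0,0,0,0,0,0.05,1],[0,0,0,0,0,0,1]]';python3 -c "
from h import *
rplan(0,-29,75.5)"
```

```text
time_s: 36.1
tool_pos: [0.5376, -0.0898, 0.0799]
orientation: [0.058, 0.998, -0.0, 0.0]
force: [0.6, 0.2, -1.7]
gripper_width: 0.155
grasp_force: 78.3
time_s: 36.3
tool_pos: [0.5381, -0.0896, 0.0775]
orientation: [0.058, 0.998, -0.001, 0.001]
force: [-0.4, -0.1, -1.5]
gripper_width: 0.15
grasp_force: 78.3
time_s: 36.5
tool_pos: [0.5383, -0.0898, 0.0762]
orientation: [0.058, 0.998, -0.001, 0.001]
force: [-1.3, -1.7, 1.7]
gripper_width: 0.152
grasp_force: 79.0
t 36.5 at [538.3 -89.8  76.2] F [-1.3 -1.7  1.7] w 12.9 g 79.0
  rot [-0.01  0.01  0.02] shift [ 0.01 -0.01  0.02]
  rack now [  0.2 -28.8]
```

Contact is at the expected height, so I release with a partial opening, rise and check.

```bash
python3 -m jog '[[0,0,0,0,0,0.02,1],[0,0,0,0,0,0,0.7],[0,0,0,0,0,0,0.4],[0,0,0,0,0,0,0.3],[0,0,0,0,0,0,0.3],[0,0,0,0,0,0,0.3]]' 80;python3 -m jog '[[0,0,0,0,0,-0.2,0.3],[0,0,0,0,0,-0.6,0.3],[0,0,0,0,0,-1,0.3],[0,0,0,0,0,-1,0.3],[0,0,0,0,0,-1,0.3],[0,0,0,0.5,0,-1,0.3],[0,0,0,0.5,0,-0.5,0.3],[0,0,0,0,0,0,0.3]]';python3 - <<'E'
from h import *
rplan(0,-29,100)
p,d,c=grab('wrist'); save('w10.png',p)
P=cloud(d,c)*1000
X=(P[...,:2]-O)@UX;Y=(P[...,:2]-O)@UY;Z=P[...,2]
m=(d>0)&(Z>68)&(Z<95)&(abs(Y+29)<10)&(abs(X)<50)
print(m.sum(),'zmax/x',np.polyfit(X[m],Z[m],1),'y/x',np.polyfit(X[m],Y[m],1),np.percentile(Z[m],95))
m=(d>0)&(Z>70)&(Z<95)&(abs(Y+29)<20)&(abs(X)>72)&(abs(X)<100); print('cap',np.percentile(X[m],[1,99]).round(1),np.percentile(Z[m],95))
p,d,c=grab('top'); P=cloud(d,c)*1000; X,Y,Z=P[...,0],P[...,1],P[...,2]
m=(d>0)&(Z>16)&(Z<45)&(X>400)&(X<600)&(Y<-200)&(Y>-520); r=cv2.minAreaRect(P[m][:,:2].astype(np.float32)); print('rail',m.sum(),r)
E
```

```text
time_s: 37.1
tool_pos: [0.5378, -0.0895, 0.0751]
orientation: [0.058, 0.998, -0.0, 0.0]
force: [0.5, 0.2, -0.3]
gripper_width: 0.354
grasp_force: 0.0
time_s: 37.9
tool_pos: [0.5079, -0.0859, 0.2369]
orientation: [0.058, 0.998, -0.001, 0.002]
force: [1.1, 0.4, 0.4]
gripper_width: 0.352
grasp_force: 0.0
t 37.9 at [507.9 -85.9 236.9] F [1.1 0.4 0.4] w 30.0 g 0.0
  rot [-0.01  0.03  0.02] shift [-1.02 -0.02  4.56]
  rack now [-30.5 -28.5]
1697 zmax/x [-4.08533844e-03  7.98553654e+01] y/x [-1.26736132e-03 -2.85904514e+01] 82.08904164885293
cap [-89.2  89.4] 91.20733752014887
rail 262 ((509.4919738769531, -361.38531494140625), (29.542308807373047, 181.56724548339844), 0.32747724652290344)
```

```bash
python3 -m jog '[[0,0,0.6,0,0,0,-0.2],[0,0,0.9,0,0,0,-0.2],[0,0,0.9,0,0,0,-0.2],[0,0,0.9,0,0,0,-0.2],[0,0,0.9,0,0,0,-0.2],[0,0,0.9,0,0,0,-0.2],[0,0,0.9,0,0,0,-0.2],[0,0,0.9,0,0,0,-0.2]]';python3 -m jog '[[0,0,0.9,0,0,0,-0.2],[0,0,0.9,0,0,0,-0.2],[0,0,0.9,0,0,0,-0.2],[0,0,0.1,-0.4,0,0,-0.2],[0,0,0,-1,0,0,-0.2],[0,0,0,-1,0,0,-0.2],[0,0,0,-1,0,0,-0.2],[0,0,0,-1,0,0,-0.2]]';python3 -m jog '[[0,0,0,-1,0,0,-0.2],[0,0,0,-1,0,0,-0.2],[0,0,0,-1,0,0.5,-0.2],[0,0,0,0,0,0.5,-0.2],[0,0,0,0,0,0.5,-0.2],[0,0,0,0,0,0,-0.2],[0,0,0,0,0,0,-0.2]]';python3 - <<'E'
from h import *
p,d,c=grab('wrist'); P=cloud(d,c)*1000; X,Y,Z=P[...,0],P[...,1],P[...,2]
m=(d>0)&(Z>18)&(Z<29)&(abs(Y+358)<55)&(X>470)&(X<560)
q=P[m]; xs=np.percentile(q[:,0],[2,98]); k=np.polyfit(q[:,1],q[:,0],1); print(m.sum(),'x',xs.round(1),'mid',xs.mean().round(1),'slope deg',np.degrees(k[0]).round(2),'x at -358',np.polyval(k,-358).round(1))
m=(d>0)&(Z>29)&(Z<40)&(X>480)&(X<545)&(Y<-230)&(Y>-470); print('caps y',np.percentile(P[m][:,1],[1,99]).round(1),'x',np.percentile(P[m][:,0],[2,98]).round(1))
plan(511,-358,20,-90)
E
```

```text
time_s: 38.8
tool_pos: [0.508, -0.0859, 0.2327]
orientation: [0.546, 0.838, -0.001, -0.0]
force: [0.5, -0.3, 0.5]
gripper_width: 0.601
grasp_force: 0.0
time_s: 39.6
tool_pos: [0.5079, -0.2199, 0.2333]
orientation: [0.706, 0.709, -0.0, 0.0]
force: [1.2, 1.1, -0.3]
gripper_width: 0.602
grasp_force: 0.0
time_s: 40.3
tool_pos: [0.508, -0.3083, 0.189]
orientation: [0.706, 0.708, -0.0, 0.0]
force: [0.1, 0.5, 0.2]
gripper_width: 0.6
grasp_force: 0.0
1698 x [503.6 518.5] mid 511.0 slope deg -0.56 x at -358 510.9
caps y [-448.9 -270.4] x [496.8 525.1]
t 40.4 at [ 508.4 -308.3  189.7] F [-0.3 -0.2  0.3] w 51.4 g 0.0
  rot [0.01 0.01 0.01] shift [-1.66  0.09  5.66]
```

```bash
python3 -m jog '[[0,0,0,-0.5,0.09,0.4,-0.2],[0,0,0,-0.7,0,0.7,-0.2],[0,0,0,-0.5,0,0.8,-0.2],[0,0,0,0,0,0.8,-0.2],[0,0,0,0,0,0.8,-0.2],[0,0,0,0,0,0.8,-0.2],[0,0,0,0,0,0.4,-0.2],[0,0,0,0,0,0,-0.2]]';python3 -c "
from h import *
plan(511,-359.3,20,-90)"
```

```text
time_s: 41.15
tool_pos: [0.5104, -0.359, 0.0469]
orientation: [0.707, 0.707, -0.0, -0.0]
force: [-0.1, 0.3, -0.1]
gripper_width: 0.605
grasp_force: 0.0
t 41.1 at [ 510.4 -359.    46.9] F [-0.1  0.3 -0.1] w 51.4 g 0.0
  rot [-0.01 -0.    0.01] shift [-0.01  0.02  0.9 ]
```

```bash
python3 -m jog '[[0,0,0,0,0,0.4,-0.2],[0,0,0,0,0,0.3,-0.2],[0,0,0,0,0,0.2,-0.2],[0,0,0,0,0,0,0.3],[0,0,0,0,0,0,1],[0,0,0,0,0,0,1],[0,0,0,0,0,0,1],[0,0,0,0,0,0,1]]' 80; python3 -m jog '[[0,0,0,0,0,0,1],[0,0,0,0,0,0,1],[0,0,0,0,0,-0.4,1],[0,0,0,0,0,-0.8,1],[0,0,0,0,0,-0.9,1],[0,0,0,0,0,-0.9,1],[0,0,0,0,0,-0.9,1],[0,0,0,0,0,-0.2,1]]';python3 -m jog '[[0,0,-0.6,0,0,0,1],[0,0,-0.9,0,0,0,1],[0,0,-0.9,0,0,0,1],[0,0,-0.9,0,0,0,1],[0,0,-0.9,0,0,0,1],[0,0,-0.9,0,0,0,1],[0,0,-0.9,0,0,0,1],[0,0,-0.9,0,0,0,1]]';python3 -m jog '[[0,0,-0.9,0,0,0,1],[0,0,-0.9,0,0,0,1],[0,0,-0.9,0,0,0,1],[0,0,-0.1,0,0,0,1],[0,0,0,0,0,0,1]]';python3 -c "
from h import *
rplan(0,87,140)"
```

```text
time_s: 41.95
tool_pos: [0.5115, -0.3594, 0.0221]
orientation: [0.707, 0.707, 0.0, 0.001]
force: [-1.1, 1.7, 6.1]
gripper_width: 0.152
grasp_force: 78.4
time_s: 42.75
tool_pos: [0.5122, -0.3598, 0.1483]
orientation: [0.707, 0.707, 0.0, 0.003]
force: [0.1, -0.2, -1.7]
gripper_width: 0.148
grasp_force: 78.2
time_s: 43.55
tool_pos: [0.5107, -0.3588, 0.1439]
orientation: [0.262, 0.965, -0.0, 0.0]
force: [1.1, -0.4, -1.9]
gripper_width: 0.154
grasp_force: 78.1
time_s: 44.05
tool_pos: [0.5109, -0.3589, 0.1441]
orientation: [0.059, 0.998, -0.0, 0.0]
force: [-0.0, 0.4, -1.1]
gripper_width: 0.154
grasp_force: 78.1
t 44.0 at [ 510.9 -358.9  144.1] F [-0.   0.4 -1.1] w 13.1 g 78.1
  rot [-0.  0. -0.] shift [ 0.15 12.87  0.14]
  rack now [   4.6 -299.2]
```

```bash
python3 -m jog '[[0,0,0,0.05,0.5,0,1],[0,0,0,0.1,1,0,1],[0,0,0,0,1,0,1],[0,0,0,0,1,0,1],[0,0,0,0,1,0,1],[0,0,0,0,1,0,1],[0,0,0,0,1,0,1],[0,0,0,0,1,0,1]]';python3 -m jog '[[0,0,0,0,1,0,1],[0,0,0,0,1,0,1],[0,0,0,0,1,0,1],[0,0,0,0,1,0,1],[0,0,0,0,1,0,1],[0,0,0,0,0.37,0,1],[0,0,0,0,0,0,1],[0,0,0,0,0,0,1]]';python3 - <<'E'
from h import *
rplan(0,87,75)
p,d,c=grab('wrist')
P=cloud(d,c)*1000; t=sensors.sense()['tool_pos']*1000
X=(P[...,:2]-t[:2])@UX;Y=(P[...,:2]-t[:2])@UY;Z=P[...,2]-t[2]
m=(d>0)&(Z>-12)&(Z<40)&(abs(Y)<6)&(X<-25)&(X>-75)
print(m.sum(),'z vs x',np.polyfit(X[m],Z[m],1),'y vs x',np.polyfit(X[m],Y[m],1))
m=(d>0)&(Z>-30)&(Z<40)&(abs(Y)<25)&(X<-60)&(X>-130);print('cap end', np.percentile(X[m],[1,50,99]).round(1))
E
```

```text
time_s: 44.85
tool_pos: [0.5321, -0.133, 0.1442]
orientation: [0.059, 0.998, -0.0, 0.001]
force: [-0.2, -0.3, -1.3]
gripper_width: 0.15
grasp_force: 78.3
time_s: 45.65
tool_pos: [0.5507, 0.0248, 0.144]
orientation: [0.058, 0.998, -0.001, 0.0]
force: [0.1, -0.1, -1.5]
gripper_width: 0.153
grasp_force: 78.3
t 45.6 at [550.7  24.8 144. ] F [ 0.1 -0.1 -1.5] w 13.0 g 78.3
  rot [-0.01  0.01  0.01] shift [-0.03  0.02  2.3 ]
  rack now [-1.  86.5]
3772 z vs x [-7.55074123e-04  4.20958311e+00] y vs x [0.00139302 0.17387223]
cap end [-88.2 -79.1 -60.5]
```

```bash
python3 -m jog '[[0,0,0,-0.03,0.02,0.4,1],[0,0,0,0,0,0.6,1],[0,0,0,0,0,0.6,1],[0,0,0,0,0,0.4,1],[0,0,0,0,0,0.1,1],[0,0,0,0,0,0,1]]';python3 -m jog '[[0,0,0,0,0,0.06,1],[0,0,0,0,0,0,1]]';python3 -m jog '[[0,0,0,0,0,0.05,1],[0,0,0,0,0,0,1]]';python3 -c "
from h import *
rplan(0,87,77)"
```

```text
time_s: 46.3
tool_pos: [0.5518, 0.0252, 0.0807]
orientation: [0.058, 0.998, -0.001, 0.0]
force: [-0.1, -0.4, -1.1]
gripper_width: 0.153
grasp_force: 78.3
time_s: 46.5
tool_pos: [0.5524, 0.0254, 0.0797]
orientation: [0.058, 0.998, -0.0, 0.001]
force: [0.4, -0.3, -1.8]
gripper_width: 0.15
grasp_force: 78.3
time_s: 46.7
tool_pos: [0.5522, 0.0254, 0.0779]
orientation: [0.058, 0.998, -0.001, 0.001]
force: [0.0, 0.1, -0.4]
gripper_width: 0.151
grasp_force: 78.3
t 46.7 at [552.2  25.4  77.9] F [ 0.   0.1 -0.4] w 12.9 g 78.3
  rot [-0.01  0.01  0.02] shift [ 0.02 -0.01  0.03]
  rack now [ 0.5 87.3]
```

```bash
python3 -m jog '[[0,0,0,0,0,0.05,1],[0,0,0,0,0,0,1]]'; python3 -m jog '[[0,0,0,0,0,0,0.7],[0,0,0,0,0,0,0.4],[0,0,0,0,0,0,0.3],[0,0,0,0,0,0,0.3],[0,0,0,0,0,0,0.3]]' 80;python3 -m jog '[[0,0,0,0,0,-0.2,0.3],[0,0,0,0,0,-0.6,0.3],[0,0,0,0,0,-1,0.3],[0,0,0,0,0,-1,0.3],[0,0,0,0,0,-1,0.3],[0,0,0,0.8,0,-1,0.3],[0,0,0,0.8,0,-0.5,0.3],[0,0,0,0.8,0,0,0.3]]';python3 - <<'E'
from h import *
rplan(0,-29,100)
p,d,c=grab('wrist'); save('w11.png',p)
P=cloud(d,c)*1000
X=(P[...,:2]-O)@UX;Y=(P[...,:2]-O)@UY;Z=P[...,2]
for s in(-29,87):
    m=(d>0)&(Z>68)&(Z<95)&(abs(Y-s)<10)&(abs(X)<50)
    if m.sum()<50: print('few');continue
    print(s,m.sum(),'z/x',np.polyfit(X[m],Z[m],1),'y/x',np.polyfit(X[m],Y[m],1),np.percentile(Z[m],95))
    m=(d>0)&(Z>70)&(Z<95)&(abs(Y-s)<20)&(abs(X)>72)&(abs(X)<100); print('cap',np.percentile(X[m],[1,99]).round(1),np.percentile(Z[m],95))
for n,x in(('a',-40),('b',40)):
    m=(d>0)&(np.hypot(X-x,Y-175)<11)&(Z>50)&(Z<95); print(n,m.sum(),np.median(Z[m]).round(1))
p,d,c=grab('top'); P=cloud(d,c)*1000; save('top3.png',cv2.resize(p[50:300,60:460],(800,500),interpolation=cv2.INTER_CUBIC))
u=np.arange(512)[None]*1.5625+0*d; v=np.arange(384)[:,None]*1.5625+0*d
for n,b in(('jar',(470,520,155,215)),('can',(388,430,165,215)),('sq',(300,345,172,222))):
    m=(u>b[0])&(u<b[1])&(v>b[2])&(v<b[3])&(d>0)&(P[...,2]>90); print(n,P[m].mean(0).round(1))
m=(d>0)&(P[...,2]>52)&(P[...,2]<75)&(abs(P[...,0]-555)<45)&(abs(P[...,1]-390)<50); r=cv2.minAreaRect(P[m][:,:2].astype(np.float32)); print('mallet head',r)
E
```

```text
time_s: 46.9
tool_pos: [0.5524, 0.025, 0.0771]
orientation: [0.058, 0.998, -0.001, 0.001]
force: [-3.1, -3.5, 10.7]
gripper_width: 0.153
grasp_force: 80.0
time_s: 47.4
tool_pos: [0.552, 0.0255, 0.0762]
orientation: [0.058, 0.998, -0.0, 0.0]
force: [-0.3, 0.2, -0.4]
gripper_width: 0.351
grasp_force: 0.0
time_s: 48.2
tool_pos: [0.4805, 0.0341, 0.2377]
orientation: [0.058, 0.998, -0.0, 0.002]
force: [-0.1, -0.2, 0.2]
gripper_width: 0.347
grasp_force: 0.0
t 48.2 at [480.5  34.1 237.7] F [-0.1 -0.2  0.2] w 29.5 g 0.0
  rot [-0.    0.03  0.02] shift [-2.39 -3.88  4.59]
  rack now [-71.7  87.4]
-29 1501 z/x [-5.51768035e-03  7.90904630e+01] y/x [ 7.42106844e-03 -2.61841705e+01] 81.88430173021705
cap [-89.4 -72.3] 90.97147516939994
87 1511 z/x [-6.52433236e-04  7.97829123e+01] y/x [-4.39019146e-03  8.73024594e+01] 82.00081097744585
cap [-88.   90.7] 90.61337635963645
a 403 64.2
b 236 64.2
jar [ 748.6 -159.8  122.9]
can [681.5  22.7 290.7]
sq [691.8 197.1 211.6]
mallet head ((554.3228149414062, 386.6200256347656), (58.16392517089844, 50.658668518066406), 84.13545989990234)
```

View pics/top3.png

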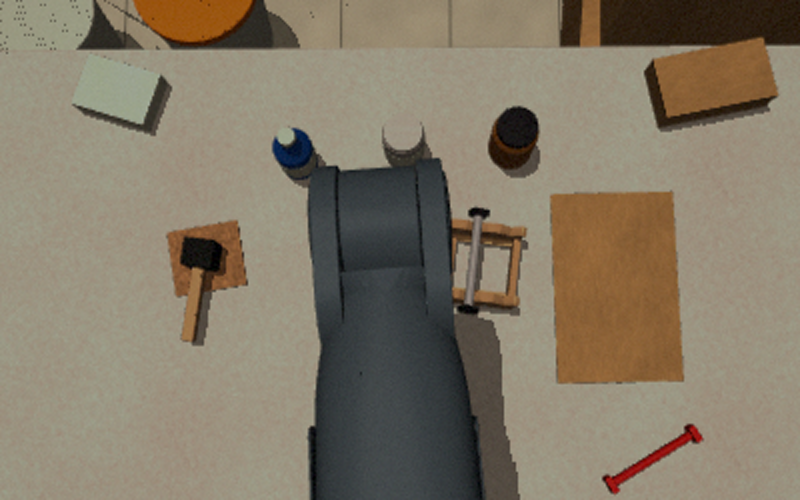

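The last picture shows the mallet on its mat, a rail in pair 2 (the second, in pair 4, is under the arm but measured level), and the sheet empty. The bystanders are in place. One last check of the board, then I hand in.

Run:
```python
from h import *
p,d,c=load('wrist'); P=cloud(d,c)*1000; X=(P[...,:2]-O)@UX;Y=(P[...,:2]-O)@UY;Z=P[...,2]
m=(d>0)&(abs(X)<26)&(Y>130)&(Y<195)&(Z>57)&(Z<66); by=np.percentile(Y[m],[2,98]); print(by, by.mean())
if abs(by.mean()-155)<3: print(workorder.sign_off())
```

```text
[148.51482532 161.87710206] 155.19596368946463
the job is handed in; nothing more can be done
None
```

The job is handed in: the board is fully home with both pegs down behind it, both steel rails that were there lie level in notch pairs 2 and 4, the mallet is standing on its mat, and the jar, can and bottle were not disturbed.

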